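# Find the solid packing bar and set it in the scale's fence

### The job

First raise the tester's screen to about 60 degrees from shut and leave it there. Then find out by feel which of the look-alike bars is the solid one (it weighs more than twice a hollow one): lay all the hollow ones flat in the green tray, and push the solid one flat, square and tight into the corner of the blue fence on the scale's platform, its long side against the longer rail and its end against the other. When every bar lies where it belongs, press the tester's red start button fully down and let go; leave the rest of the bench as it is.

Things in the scene. Friction and masses are not known exactly. Their poses are not given: they have to be found in the camera images.
- bar_1: an aluminium packing bar, 120 x 40 x 40 mm, with two bolt holes marked on two faces; origin at the centre of the bar, x along its length. Three or four bars are there, all alike to look at: exactly one is solid, about 500 g, the others are hollow with closed ends, about 200 g (each within 15 per cent)
- bar_2: an aluminium packing bar, 120 x 40 x 40 mm, with two bolt holes marked on two faces; origin at the centre of the bar, x along its length. Three or four bars are there, all alike to look at: exactly one is solid, about 500 g, the others are hollow with closed ends, about 200 g (each within 15 per cent)
- bar_3: an aluminium packing bar, 120 x 40 x 40 mm, with two bolt holes marked on two faces; origin at the centre of the bar, x along its length. Three or four bars are there, all alike to look at: exactly one is solid, about 500 g, the others are hollow with closed ends, about 200 g (each within 15 per cent)
- bar_4: an aluminium packing bar, 120 x 40 x 40 mm, with two bolt holes marked on two faces; origin at the centre of the bar, x along its length. Three or four bars are there, all alike to look at: exactly one is solid, about 500 g, the others are hollow with closed ends, about 200 g (each within 15 per cent)
- bar_5: an aluminium packing bar, 120 x 40 x 40 mm, with two bolt holes marked on two faces; origin at the centre of the bar, x along its length. Three or four bars are there, all alike to look at: exactly one is solid, about 500 g, the others are hollow with closed ends, about 200 g (each within 15 per cent)
- scale: fixed grey housing of the bench scale, 24 mm high; origin on the bench right under the inner corner of the fence
- fence_corner (a point): inner corner, on the platform's top (45 mm above the bench when empty), of the blue L-shaped fence on the scale's steel platform; rails 30 mm high and 18 mm thick. The end rail is the face x = 0 and runs 80 mm towards -y; the side rail is the face y = 0 and runs 150 mm towards -x. The platform, 8 mm thick with a free edge, reaches to x = -170 and y = -140 mm. The bar lies lengthwise along x with its centre at (-60, -20, 20) mm when it is home
- fence (a joint): how far the sprung platform (with the fence) has sunk, in m: 0 empty, grows downward, about 0.8 mm per 100 g (1.6 mm under a hollow bar, 4.1 mm under the solid one), at most 12 mm
- tray: fixed shallow green tray, outside 160 mm (x) by 250 mm (y), 25 mm high, walls and floor 5 mm; origin under its centre at bench level. There is room for three bars side by side, lengthwise along x
- tester: fixed grey bench tester, 170 mm (x) by 180 mm (y), front towards -x. Front apron from x = -85 to -15 mm is 20 mm high; the rear from x = -15 to 85 mm is 55 mm high and lies under the screen. Origin at bench level under the middle
- screen (a joint): angle of the tester's black screen lid in rad: 0 shut flat, grows as its front edge is raised, 60 degrees is 1.05; it is hinged along the tester's y at its rear edge, on a stiff hinge (about 5 N upward at the tab) that stays where it is left. Starts between 0 and 0.2
- screen_tab (a point): middle of the orange tab on the lid's front edge, 30 mm wide (tester y), 30 mm long, 14 mm thick, sticking out over the low apron; 116 mm from the hinge line, 64 mm above the bench when shut; turns with the lid
- screen_hinge (a point): point on the hinge line at the middle of the lid, axes as the tester's
- start (a joint): travel of the tester's red start button in m: 0 up, 0.006 fully down; spring, fully down takes 5 N
- start_top (a point): top of the red start button, 30 mm across, on the tester's apron, pressed straight down
- flange: bystander, to be left alone: dark steel flange ring, 76 mm across, 22 mm high, origin under its centre
- fitting: bystander, to be left alone: steel pipe tee with a brass nozzle, about 115 mm long and 32 mm high, origin under its middle
- hammer: bystander, to be left alone: hammer, origin at its underside
- driver: bystander, to be left alone: screwdriver, origin at its underside
- pot: bystander, to be left alone: red cup, 90 mm across, 80 mm high, origin under its centre
- offcut: bystander, to be left alone: wooden offcut 130 x 70 x 30 mm, origin under its centre
There are look-alikes about, which are no part of the job. Leave any pink look-alike of the bar_5 alone. What is shaped like the bar_4 but purple is not meant.

How it is judged:
On the way, in this order (a step that is already met when the one before it is completed fails the run):
1. the screen is raised to 50-70 degrees and stays there (value of joint screen between 0.87 and 1.22 rad and velocity of joint screen between -0.05 and 0.05 rad/s), for 0.3 s.
2. the solid bar lies square and tight in the fence corner and has sunk the platform, and every other bar lies flat in the tray (all of step 1 and ((x of bar_1 in the frame of fence_corner between -0.063 and -0.057 m and y of bar_1 in the frame of fence_corner between -0.023 and -0.017 m and z of bar_1 in the frame of fence_corner between 0.014 and 0.026 m and angle between the x axis of bar_1 and the x axis of fence_corner, either way round below 0.04 rad and linear speed of bar_1 below 0.02 m/s) or (x of bar_2 in the frame of fence_corner between -0.063 and -0.057 m and y of bar_2 in the frame of fence_corner between -0.023 and -0.017 m and z of bar_2 in the frame of fence_corner between 0.014 and 0.026 m and angle between the x axis of bar_2 and the x axis of fence_corner, either way round below 0.04 rad and linear speed of bar_2 below 0.02 m/s) or (x of bar_3 in the frame of fence_corner between -0.063 and -0.057 m and y of bar_3 in the frame of fence_corner between -0.023 and -0.017 m and z of bar_3 in the frame of fence_corner between 0.014 and 0.026 m and angle between the x axis of bar_3 and the x axis of fence_corner, either way round below 0.04 rad and linear speed of bar_3 below 0.02 m/s) or (x of bar_4 in the frame of fence_corner between -0.063 and -0.057 m and y of bar_4 in the frame of fence_corner between -0.023 and -0.017 m and z of bar_4 in the frame of fence_corner between 0.014 and 0.026 m and angle between the x axis of bar_4 and the x axis of fence_corner, either way round below 0.04 rad and linear speed of bar_4 below 0.02 m/s) or (x of bar_5 in the frame of fence_corner between -0.063 and -0.057 m and y of bar_5 in the frame of fence_corner between -0.023 and -0.017 m and z of bar_5 in the frame of fence_corner between 0.014 and 0.026 m and angle between the x axis of bar_5 and the x axis of fence_corner, either way round below 0.04 rad and linear speed of bar_5 below 0.02 m/s)) and value of joint fence above 0.0028 m and ((x of bar_1 in the frame of tray between -0.075 and 0.075 m and y of bar_1 in the frame of tray between -0.12 and 0.12 m and z of bar_1 in the frame of tray between 0.017 and 0.033 m and linear speed of bar_1 below 0.02 m/s) or (x of bar_1 in the frame of fence_corner between -0.063 and -0.057 m and y of bar_1 in the frame of fence_corner between -0.023 and -0.017 m and z of bar_1 in the frame of fence_corner between 0.014 and 0.026 m and angle between the x axis of bar_1 and the x axis of fence_corner, either way round below 0.04 rad and linear speed of bar_1 below 0.02 m/s)) and ((x of bar_2 in the frame of tray between -0.075 and 0.075 m and y of bar_2 in the frame of tray between -0.12 and 0.12 m and z of bar_2 in the frame of tray between 0.017 and 0.033 m and linear speed of bar_2 below 0.02 m/s) or (x of bar_2 in the frame of fence_corner between -0.063 and -0.057 m and y of bar_2 in the frame of fence_corner between -0.023 and -0.017 m and z of bar_2 in the frame of fence_corner between 0.014 and 0.026 m and angle between the x axis of bar_2 and the x axis of fence_corner, either way round below 0.04 rad and linear speed of bar_2 below 0.02 m/s)) and ((x of bar_3 in the frame of tray between -0.075 and 0.075 m and y of bar_3 in the frame of tray between -0.12 and 0.12 m and z of bar_3 in the frame of tray between 0.017 and 0.033 m and linear speed of bar_3 below 0.02 m/s) or (x of bar_3 in the frame of fence_corner between -0.063 and -0.057 m and y of bar_3 in the frame of fence_corner between -0.023 and -0.017 m and z of bar_3 in the frame of fence_corner between 0.014 and 0.026 m and angle between the x axis of bar_3 and the x axis of fence_corner, either way round below 0.04 rad and linear speed of bar_3 below 0.02 m/s)) and ((x of bar_4 in the frame of tray between -0.075 and 0.075 m and y of bar_4 in the frame of tray between -0.12 and 0.12 m and z of bar_4 in the frame of tray between 0.017 and 0.033 m and linear speed of bar_4 below 0.02 m/s) or (x of bar_4 in the frame of fence_corner between -0.063 and -0.057 m and y of bar_4 in the frame of fence_corner between -0.023 and -0.017 m and z of bar_4 in the frame of fence_corner between 0.014 and 0.026 m and angle between the x axis of bar_4 and the x axis of fence_corner, either way round below 0.04 rad and linear speed of bar_4 below 0.02 m/s)) and ((x of bar_5 in the frame of tray between -0.075 and 0.075 m and y of bar_5 in the frame of tray between -0.12 and 0.12 m and z of bar_5 in the frame of tray between 0.017 and 0.033 m and linear speed of bar_5 below 0.02 m/s) or (x of bar_5 in the frame of fence_corner between -0.063 and -0.057 m and y of bar_5 in the frame of fence_corner between -0.023 and -0.017 m and z of bar_5 in the frame of fence_corner between 0.014 and 0.026 m and angle between the x axis of bar_5 and the x axis of fence_corner, either way round below 0.04 rad and linear speed of bar_5 below 0.02 m/s))), for 0.3 s.
3. the start button is pressed fully (value of joint start above 0.0045 m), for 0.05 s.
At the end, for the whole second after the job is handed in: Screen at 60 degrees within 10; hollow bars at rest flat on the tray floor; solid bar at rest flat in the fence corner, within 3 mm of both rails, square within 0.04 rad, platform sunk over 2.8 mm; start button pressed after that and up again (all of step 2 and value of joint start below 0.002 m); the robot touches nothing.
It fails at once if a bystander (flange, fitting, hammer, driver, pot, offcut) is knocked more than 6 cm away (distance of any of flange, fitting, hammer, driver, pot, offcut from where it was at the start of the episode above 0.06 m).
Of bar_1, bar_3, bar_4 only 1 to 2 are there at a start; the rules pass over those that are not, and their reading is None.
At some moment in a run one of bar_1, bar_2, bar_3, bar_4, bar_5 may be knocked a few centimetres aside while the robot is not near it.
Once in a run the grip may slacken for a moment while it holds something.
It also fails if it takes over 208 s, if anything falls off the work surface, if the arm or the gripper's body presses on something with over 40 N, if the wrist force passes 120 N, or if a joint passes its speed limit or range.

### The arm

A 7-joint arm with a two-finger parallel gripper is mounted at the origin on the work surface. World frame = base frame: x ahead of the robot, y to its left, z up, the work surface at z = 0. Lengths are in m, angles in rad, forces in N, time in s.
With the tool pointing down it reaches from about 0.4 to 0.85 m from the base axis. Payload 10.4 kg.
Tool frame: the origin (TCP) lies at the very end of the fingers, on their centre line; the grasp point (between the pads) lies 19 mm behind it; z points along the fingers, y is the line along which they close (so a half turn about z gives the same grasp; the last joint's range is limited). The gripper opens to 87 mm and grips with 3 to 60 N. Pads are 19 mm wide; open, the fingers measure 117 mm over their backs; the gripper's body (75 mm by 190 mm) begins 51 mm behind the grasp point.
Start: joints at [1.204, 0.332, -0.065, 1.46, 0.022, 1.35, -0.088], TCP at [0.211, -0.588, 0.223] pointing down, gripper open.
Joint ranges: [-2.6, 2.6], [-0.5, 2.12], [-1.47, 1.34], [0.16, 2.42], [-1.27, 4.41], [0.06, 2.06], [-2.6, 2.6]. Speed limits (rad/s): [2.22, 2.22, 2.79, 2.79, 3.14, 3.14, 3.14].

### API

Orientations are given as a unit quaternion [x, y, z, w].
In Python, from bench import * gives the robot as it stands.
- The arm moves only by the tool step_arm, never from a script. Its arguments are lists of equal length, an entry for each row: "delta_pos": the shift along the world's x, y, z in units of 25 mm (1.0 is 25 mm), a list of three; "turn": the turn about the world's z in units of 0.12 rad (1.0 is 0.12 rad). In form: {"delta_pos": [[tx, ty, tz], ...], "turn": [turn, ...]}. A call has 1 to 12 rows; each row shifts and turns the commanded pose from where the row before left it; what a row does not reach is not made up. A row lasts 1/10 s, in which the tool goes at most 50 mm and 8.59 degrees, less where a joint would pass 70% of its speed; a pose out of reach is approached as far as the arm can. A call with a number of a shift or a turn outside -1 to 1 is refused whole. A call with a gripper value outside its range is refused whole. "grip" is the closure, from 0 (fully open) to 1 (shut), set as the call begins (left out, the last holds). The fingers move at their own pace and stop on an object; "newtons" is the grip in N (left out, the last holds). Time passes only in rows, so rows that do not move let the fingers close. It gives the time, the measured TCP pose, the force, the opening and the grip force at its end, in the units of the state.
- read_state(): the state, without advancing time (a new reading comes with each control period).
- camera(name): name is "side" or "top" or "wrist"; returns a dict with "image" (384x512x3 uint8, red, green, blue), "z_map" (384x512 float32, m along the optical axis (not along the pixel's ray), 0 where there is no reading), "mtx" (3x3 intrinsics, pixels), "dist" ([k1, k2, p1, p2, k3] as OpenCV has them; the pictures are not rectified), "view" (4x4, takes a point from world to camera coordinates). Camera axes: x right, y up, looking along -z (the intrinsics and any distortion apply to the point x, -y, -z); pixel columns grow to the right and rows downward; lengths in m; the calibration is good to about 2 mm. A picture is of the moment at which its call begins.
- close_job(): hands the job in; it is judged then, once.
The state is a dict: "time": time; "joint_positions": joint angles; "joint_vel": joint speeds; "joint_torque": joint torques, N m; "ee_pos": TCP position; "eef_rot": TCP orientation; "ft_force": force on the tool from outside, world axes, zero at the start; "torque": the same for the moment, N m; "width": finger opening in m; "grip_force": force on a finger pad.
Only numpy, scipy, OpenCV 4.12 (cv2) and the standard library are available. Lean on these libraries where they do the work, as an engineer would, in place of code of your own. Each camera call takes 0.05 s, during which the arm holds its last target. There are 200 camera calls.

## Working session

There is one attempt and no reset: what is moved stays moved. The work goes in short steps, Python scripts to look and compute and a tool call to move; the robot and the scene stay as the last step left them, time stands still between calls to the robot, and variables do not carry over. Pictures are saved under pics/ and viewed, at most 14 in all, crops included, and the job is handed in when it is done.

Besides the shell and the picture viewer there is one more tool, called after "Request:" by a JSON object that holds its "name" and its "arguments", one argument or row to a line. step_arm: Moves the arm, as the interface text tells. Shifts and turns lie within -1 to 1; 1 stands for 25 mm of shift or 0.12 rad of turn. Its arguments: {"type":"object","properties":{"delta_pos":{"type":"array"},"turn":{"type":"array"},"grip":{"type":"number"},"newtons":{"type":"number"}},"required":["delta_pos","turn"]}

```bash
mkdir -p pics; ls
cat > h.py <<'E'
from bench import *
import numpy as np, cv2
def cloud(name):
    c=camera(name); z=c["z_map"]; h,w=z.shape
    uu,vv=np.meshgrid(np.arange(w),np.arange(h))
    p=cv2.undistortPoints(np.stack([uu,vv],-1).reshape(-1,1,2).astype(np.float64),c["mtx"],np.array(c["dist"])).reshape(h,w,2)
    P=np.stack([p[...,0]*z,-p[...,1]*z,-z,np.ones_like(z)],-1)
    W=(P@np.linalg.inv(c["view"]).T)[...,:3]
    W[z==0]=np.nan
    return c["image"],W
def save(name,img,k=1.5):
    cv2.imwrite(name,cv2.resize(img[...,::-1],None,fx=k,fy=k,interpolation=cv2.INTER_CUBIC))
E
python3 - <<'E'
from h import *
for n in("top","side"):
    im,W=cloud(n); save(f"pics/{n}0.png",im,1.55); np.savez(f"{n}0.npz",im=im,W=W)
s=read_state(); print({k:np.round(v,3) for k,v in s.items()})
E
```

```text
pics
{'time': np.float64(0.1), 'joint_positions': array([ 1.204,  0.333, -0.065,  1.461,  0.022,  1.35 , -0.088]), 'joint_vel': array([ 0.   , -0.001, -0.   ,  0.001, -0.   , -0.001,  0.   ]), 'joint_torque': array([ 1.0000e-03, -6.2455e+01,  2.4000e-02, -3.9071e+01, -6.1000e-02,
        3.7000e-02,  0.0000e+00]), 'ee_pos': array([ 0.211, -0.588,  0.222]), 'eef_rot': array([ 0.985,  0.171, -0.   , -0.001]), 'ft_force': array([-0.067,  0.072,  0.392]), 'torque': array([0.001, 0.022, 0.008]), 'grip_force': np.float64(0.0), 'width': np.float64(0.088)}
```

View pics/top0.png

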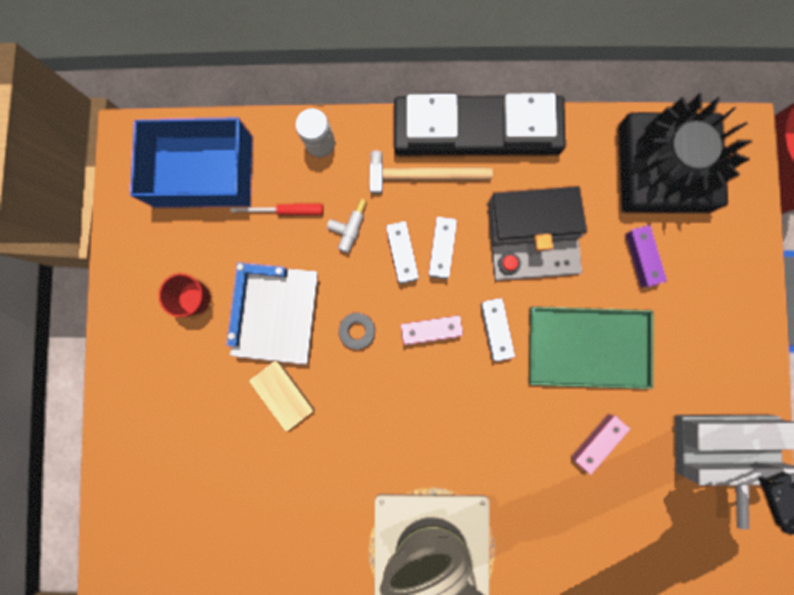

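View pics/side0.png

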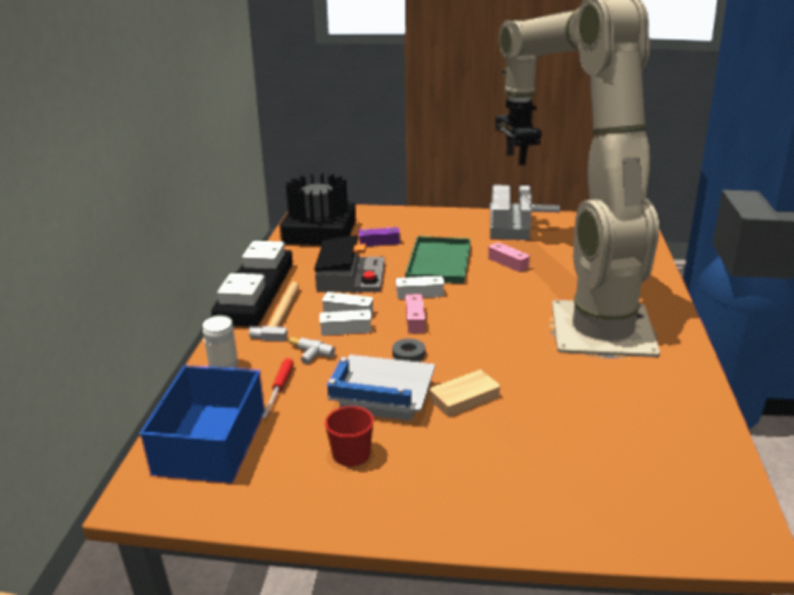

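Top view (794-px picture): white bars at (401,252), (443,247) and (498,330). The pink look-alikes at (431,330) and (601,444) and the purple one at (646,256) are not meant. The scale is at (275,315) with its fence corner up left, the tray at (590,348), and the tester at (537,232) with tab (544,241) and button (510,263). The side view agrees. Next I measure these and confirm with a crop.

Run:
```python
from h import *
d=np.load("top0.npz"); im,W=d["im"],d["W"]
k=1.55
for n,u,v in [("A",401,252),("B",443,247),("C",498,330),("pink1",431,330),("pink2",601,444),("purple",646,256),("flange",345,331),("fit",350,235),("hamhead",376,170),("tab",544,241),("btn",510,263),("lidfront",515,238),("lidback",510,192),("lidbackR",580,190),("corner",240,268),("tray0",530,310),("tray1",651,310),("tray2",530,386),("tray3",651,386),("trayfloor",590,348),("plat",285,315),("offcut",281,397),("pot",184,280),("heater",480,125)]:
    print(n,np.round(W[int(v/k),int(u/k)],3))
hsv=cv2.cvtColor(im,cv2.COLOR_RGB2HSV)
def rect(mask,n,minA=80):
    N,l,st,_=cv2.connectedComponentsWithStats(mask.astype(np.uint8))
    for i in range(1,N):
        if st[i,4]<minA: continue
        p=W[l==i]; p=p[np.isfinite(p).all(1)]
        r=cv2.minAreaRect(p[:,:2].astype(np.float32)*1000)
        print(n,st[i],"rect mm",np.round(r[0],1),np.round(r[1],1),round(r[2],1),"z",np.round(np.percentile(p[:,2],[5,50,95]),3))
H,S,V=cv2.split(hsv); z=W[...,2]
rect((S<40)&(V>120)&(z>.03)&(z<.055),"white")
rect((S>80)&(H>45)&(H<85)&(z<.06),"green")
rect((S>100)&(H>100)&(H<125)&(z>.055)&(z<.085),"fence",20)
rect((S>150)&((H<6)|(H>174))&(z>.015)&(z<.05),"red",20)
rect((S>150)&(H>10)&(H<22)&(z>.04)&(z<.1),"orange",10)
rect((V<70)&(z>.045)&(z<.1),"black")
save("pics/crop0.png",im[115:245,225:390],4.8)
```

```text
A [0.614 0.065 0.043]
B [ 0.623 -0.021  0.042]
C [ 0.456 -0.132  0.042]
pink1 [0.456 0.002 0.037]
pink2 [ 0.228 -0.333  0.042]
purple [ 0.604 -0.433  0.043]
flange [0.452 0.18  0.023]
fit [0.651 0.171 0.037]
hamhead [0.792 0.118 0.029]
tab [ 0.626 -0.214  0.093]
btn [ 0.592 -0.16   0.039]
lidfront [ 0.635 -0.162  0.082]
lidback [ 0.751 -0.169  0.   ]
lidbackR [ 0.754 -0.317  0.003]
corner [0.577 0.386 0.083]
tray0 [ 0.496 -0.203  0.002]
tray1 [ 0.494 -0.449  0.027]
tray2 [ 0.338 -0.202 -0.002]
tray3 [ 0.34  -0.445  0.024]
trayfloor [ 0.418 -0.326  0.008]
plat [0.483 0.301 0.049]
offcut [0.315 0.309 0.028]
pot [0.557 0.518 0.04 ]
heater [ 0.878 -0.098  0.053]
white [277 140  17  39 473] rect mm [624.4 -21.9] [ 39.9 120.2] 81.8 z [0.037 0.041 0.044]
white [250 143  20  39 465] rect mm [615.3  61.6] [120.   39.4] 12.9 z [0.037 0.041 0.044]
white [ 149  174   55   61 2523] rect mm [486.7 323.2] [157.2 188.3] 83.9 z [0.042 0.045 0.049]
white [311 193  21  39 497] rect mm [ 455.7 -133.2] [119.5  40.4] 11.5 z [0.037 0.04  0.044]
white [259 204  39  17 437] rect mm [454.9   1.3] [ 37.5 117.3
[... 1060 characters left out ...]
mm [ 624.6 -216.6] [29.3 29. ] 5.3 z [0.084 0.091 0.096]
black [ 402   73   67   62 1694] rect mm [ 797.5 -493. ] [194.2 196.1] 0.3 z [0.052 0.07  0.09 ]
black [426  73  24  17 105] rect mm [ 868.6 -500.5] [20.5 94.6] 32.7 z [0.068 0.073 0.096]
black [255  78 109  20 444] rect mm [832.6 -94.2] [350.6  60.8] 82.0 z [0.046 0.049 0.053]
black [ 86  80  15  44 190] rect mm [804.5 607.2] [ 23.9 144.5] 82.6 z [0.047 0.075 0.089]
black [153  80   7  49 100] rect mm [795.5 390.6] [  7.4 152.3] 87.3 z [0.055 0.078 0.089]
black [445  99  26  18 113] rect mm [ 776.1 -557.3] [22.4 88.5] 37.0 z [0.068 0.073 0.097]
black [317 121  60  36 942] rect mm [ 683.8 -209. ] [ 95.5 173.8] 5.1 z [0.054 0.077 0.088]
```

View pics/crop0.png

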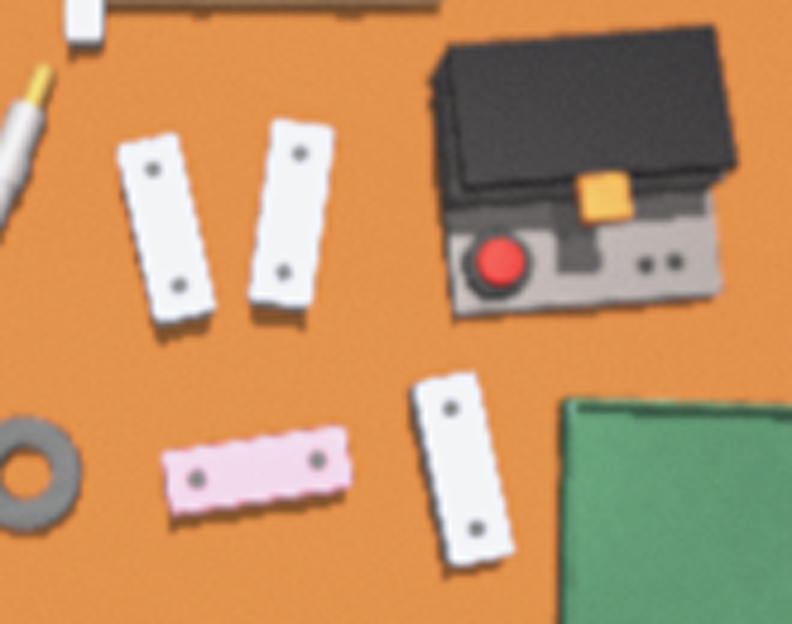

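The crop confirms three white aluminium bars, at (165,230), (290,215) and (462,470). The one at (255,470) is pink, so not meant. I head for the lid tab first.

Request:
{"name": "step_arm", "arguments": {
  "delta_pos": [
    [0.92,0.87,0],
    [0.92,0.87,0],
    [0.92,0.87,0],
    [0.92,0.87,0],
    [0.92,0.87,0],
    [0.92,0.87,0],
    [0.92,0.87,0],
    [0.92,0.87,0],
    [0.92,0.87,0]
  ],
  "turn": [-0.2,-0.2,-0.2,-0.2,-0.2,-0.2,-0.2,-0.2,-0.2],
  "grip": 0
}}

```text
time: 1.0
ee_pos: [0.4183, -0.3916, 0.2223]
eef_rot: [0.998, 0.063, -0.0, -0.0]
ft_force: [1.0, -0.7, 0.3]
width: 0.0873
grip_force: 0.0
```

Request:
{"name": "step_arm", "arguments": {
  "delta_pos": [
    [0.92,0.87,0],
    [0.92,0.87,0],
    [0.92,0.87,0],
    [0.92,0.87,0],
    [0.92,0.87,0],
    [0.92,0.87,0],
    [0.92,0.87,0],
    [0.92,0.87,0],
    [0,0,0],
    [0,0,0]
  ],
  "turn": [-0.2,-0.14,0,0,0,0,0,0,0,0]
}}

```text
time: 2.0
ee_pos: [0.6017, -0.218, 0.2219]
eef_rot: [0.999, 0.044, -0.001, -0.0]
ft_force: [-1.0, -0.9, -0.0]
width: 0.0869
grip_force: 0.0
```

```bash
cat >> h.py <<'E'
def yaw(q): # closing axis angle, deg
    from scipy.spatial.transform import Rotation as R
    y=R.from_quat(q).as_matrix()[:,1]; return np.degrees(np.arctan2(y[1],y[0]))%180
def st():
    s=read_state(); print("t",round(float(s["time"]),2),"p",np.round(s["ee_pos"],4),"closeaxis",round(yaw(s["eef_rot"]),2),"F",np.round(s["ft_force"],2),"w",round(float(s["width"]),4),"g",round(float(s["grip_force"]),1),"q",np.round(s["joint_positions"],2)); return s
def rects(im,W,cond,minA=80):
    N,l,sx,_=cv2.connectedComponentsWithStats(cond.astype(np.uint8)); out=[]
    for i in range(1,N):
        if sx[i,4]<minA: continue
        p=W[l==i]; p=p[np.isfinite(p).all(1)]
        r=cv2.minAreaRect(p[:,:2].astype(np.float32)*1000)
        a=r[2] if r[1][0]>r[1][1] else r[2]-90
        out.append((sx[i,:4],r[0],sorted(r[1]),a,np.percentile(p[:,2],[5,50,95])))
        print(sx[i],"c",np.round(r[0],1),"size",np.round(sorted(r[1]),1),"long@",round(a,1),"z",np.round(np.percentile(p[:,2],[5,50,95]),3))
    return out
E
python3 - <<'E'
from h import *
st(); im,W=cloud("wrist"); H,S,V=cv2.split(cv2.cvtColor(im,cv2.COLOR_RGB2HSV)); z=W[...,2]
save("pics/w1.png",im,1.3)
print("orange");rects(im,W,(S>150)&(H>10)&(H<25)&(z>.05)&(z<.12),30)
print("red");rects(im,W,(S>150)&((H<6)|(H>174))&(z>.015)&(z<.06),60)
print("black");rects(im,W,(V<90)&(z>.045)&(z<.12),300)
E
```

```text
t 2.0 p [ 0.6017 -0.218   0.2219] closeaxis 95.07 F [-0.98 -0.92 -0.04] w 0.0869 g 0.0 q [ 0.52  0.39 -0.33  1.4   0.13  1.37 -1.29]
orange
[161  31 111  33 164] c [ 729.7 -167.8] size [ 26.4 104.1] long@ -70.1 z [0.069 0.07  0.073]
[285  33  69  23  99] c [ 737.1 -267.7] size [17.1 65.4] long@ 78.3 z [0.068 0.07  0.072]
[444  56  15  37 136] c [ 716.1 -400.7] size [ 6.7 34.4] long@ 12.7 z [0.05  0.055 0.061]
[162  75  16  68  94] c [ 657.8 -127.9] size [13.1 61.2] long@ 16.5 z [0.077 0.084 0.088]
[ 240  141   33   33 1006] c [ 623.1 -217.5] size [29.7 30.1] long@ -84.9 z [0.087 0.09  0.093]
red
[187 162  29  28 398] c [ 588.3 -158.7] size [31.4 32.4] long@ -9.5 z [0.031 0.041 0.042]
black
[ 442    0   70  100 5957] c [ 741.6 -433.6] size [70.1 86.7] long@ 0.2 z [0.05  0.068 0.071]
[ 184   39  144   93 8445] c [ 688.5 -211.3] size [ 81.2 130.8] long@ -82.9 z [0.073 0.078 0.084]
```

View pics/w1.png

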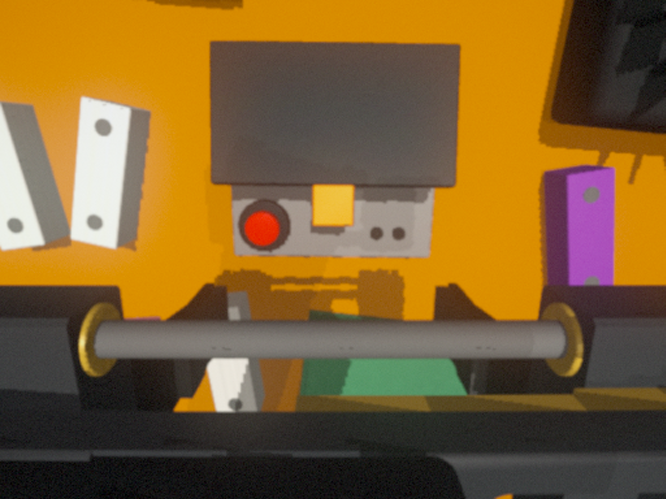

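Request:
{"name": "step_arm", "arguments": {
  "delta_pos": [
    [0.37,0,-0.8],
    [0.36,0,-0.8],
    [0,0,-0.8],
    [0,0,-0.8],
    [0,0,-0.8],
    [0,0,-0.8],
    [0,0,-0.6],
    [0,0,-0.5],
    [0,0,0],
    [0,0,0]
  ],
  "turn": [0,0,0,0,0,0,0,0,0,0],
  "grip": 0.2
}}

```text
time: 3.05
ee_pos: [0.6201, -0.219, 0.0756]
eef_rot: [0.999, 0.043, 0.0, 0.0]
ft_force: [-0.5, 0.2, 0.9]
width: 0.0697
grip_force: 0.0
```

Request:
{"name": "step_arm", "arguments": {
  "delta_pos": [
    [0,0,0],
    [0,0,0],
    [0,0,0],
    [0,0,0],
    [0,0,0],
    [0,0,0],
    [0,0,0],
    [0,0,0]
  ],
  "turn": [0,0,0,0,0,0,0,0],
  "grip": 1,
  "newtons": 25
}}

```text
time: 3.85
ee_pos: [0.6199, -0.218, 0.075]
eef_rot: [0.999, 0.044, -0.0, -0.0]
ft_force: [-2.6, 2.6, 1.8]
width: 0.0299
grip_force: 25.0
```

Run:
```python
from h import *
st()
th=np.linspace(.165,1.07,21); r=.117/.025
dx=-r*np.diff(np.cos(th)); dz=r*np.diff(np.sin(th))
print([[round(a*.9962,2),round(a*.087,2),round(b,2)] for a,b in zip(dx,dz)])
```

```text
t 3.85 p [ 0.6199 -0.218   0.075 ] closeaxis 95.0 F [-2.62  2.65  1.8 ] w 0.0299 g 25.0 q [ 0.5   0.53 -0.32  1.52  0.18  1.12 -1.33]
[[np.float64(0.04), np.float64(0.0), np.float64(0.21)], [np.float64(0.05), np.float64(0.0), np.float64(0.21)], [np.float64(0.06), np.float64(0.01), np.float64(0.2)], [np.float64(0.07), np.float64(0.01), np.float64(0.2)], [np.float64(0.08), np.float64(0.01), np.float64(0.2)], [np.float64(0.08), np.float64(0.01), np.float64(0.19)], [np.float64(0.09), np.float64(0.01), np.float64(0.19)], [np.float64(0.1), np.float64(0.01), np.float64(0.19)], [np.float64(0.11), np.float64(0.01), np.float64(0.18)], [np.float64(0.12), np.float64(0.01), np.float64(0.18)], [np.float64(0.13), np.float64(0.01), np.float64(0.17)], [np.float64(0.13), np.float64(0.01), np.float64(0.16)], [np.float64(0.14), np.float64(0.01), np.float64(0.16)], [np.float64(0.15), np.float64(0.01), np.float64(0.15)], [np.float64(0.15), np.float64(0.01), np.float64(0.14)], [np.float64(0.16), np.float64(0.01), np.float64(0.14)], [np.float64(0.17), np.float64(0.01), np.float64(0.13)], [np.float64(0.17), np.float64(0.02), np.float64(0.12)], [np.float64(0.18), np.float64(0.02), np.float64(0.11)], [np.float64(0.18), np.float64(0.02), np.float64(0.11)]]
```

Gripped at 30 mm; now raising along the arc.

Request:
{"name": "step_arm", "arguments": {
  "delta_pos": [
    [0.04,0,0.21],
    [0.05,0,0.21],
    [0.06,0.01,0.2],
    [0.07,0.01,0.2],
    [0.08,0.01,0.2],
    [0.08,0.01,0.19],
    [0.09,0.01,0.19],
    [0.1,0.01,0.19],
    [0.11,0.01,0.18],
    [0.12,0.01,0.18]
  ],
  "turn": [0,0,0,0,0,0,0,0,0,0]
}}

```text
time: 4.85
ee_pos: [0.64, -0.2165, 0.1236]
eef_rot: [0.999, 0.044, -0.0, -0.0]
ft_force: [4.7, 2.9, -9.5]
width: 0.0298
grip_force: 25.0
```

Request:
{"name": "step_arm", "arguments": {
  "delta_pos": [
    [0.13,0.01,0.17],
    [0.13,0.01,0.16],
    [0.14,0.01,0.16],
    [0.15,0.01,0.15],
    [0.15,0.01,0.14],
    [0.16,0.01,0.14],
    [0.17,0.01,0.13],
    [0.17,0.02,0.12],
    [0.18,0.02,0.11],
    [0.18,0.02,0.11],
    [0,0,0],
    [0,0,0]
  ],
  "turn": [0,0,0,0,0,0,0,0,0,0,0,0]
}}

```text
time: 6.05
ee_pos: [0.6796, -0.2135, 0.159]
eef_rot: [0.999, 0.044, 0.001, 0.0]
ft_force: [2.4, 3.9, -7.7]
width: 0.0296
grip_force: 25.0
```

Run:
```python
from h import *
st()
im,W=cloud("side"); save("pics/s2.png",im[110:250,170:300],4.5)
H,S,V=cv2.split(cv2.cvtColor(im,cv2.COLOR_RGB2HSV)); z=W[...,2]
m=(W[...,0]>.6)&(W[...,0]<.8)&(W[...,1]>-.32)&(W[...,1]<-.12)
rects(im,W,m&(S>150)&(H>10)&(H<25)&(z>.05),8)
```

```text
t 6.05 p [ 0.6796 -0.2135  0.159 ] closeaxis 94.99 F [ 2.43  3.93 -7.68] w 0.0296 g 25.0 q [ 0.45  0.58 -0.32  1.26  0.18  1.32 -1.35]
[202 160   4  12  12] c [ 734. -187.] size [  8.4 123.3] long@ -85.5 z [0.065 0.074 0.08 ]
```

View pics/s2.png

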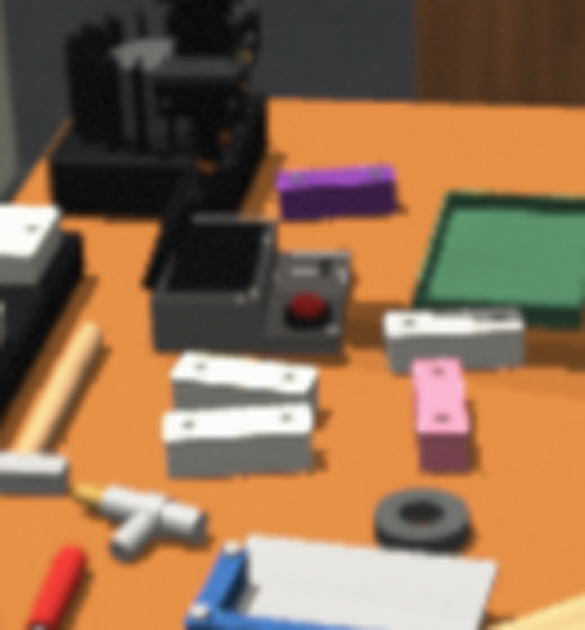

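The side crop shows the lid standing near 60° (175,230), and the bars untouched. I release, rise, and move to look over A and B.

Request:
{"name": "step_arm", "arguments": {
  "delta_pos": [
    [0,0,0],
    [0,0,0],
    [0,0,0],
    [0,0,0],
    [0,0,0.5],
    [0,0,0.8],
    [0,0,0.8],
    [0,0,0.9],
    [0,0,0.8]
  ],
  "turn": [0,0,0,0,0,0,0,0,0],
  "grip": 0.25
}}

```text
time: 7.0
ee_pos: [0.6791, -0.2136, 0.2561]
eef_rot: [0.999, 0.043, 0.001, 0.0]
ft_force: [0.5, -0.3, -0.5]
width: 0.0651
grip_force: 0.0
```

Request:
{"name": "step_arm", "arguments": {
  "delta_pos": [
    [-0.4,0.93,0],
    [-0.4,0.93,0],
    [-0.4,0.93,0],
    [-0.4,0.93,0],
    [-0.4,0.93,0],
    [-0.4,0.93,0],
    [-0.4,0.93,0],
    [-0.4,0.93,0],
    [-0.4,0.93,0],
    [-0.4,0.93,0],
    [0,0,0],
    [0,0,0]
  ],
  "turn": [-0.2,-0.2,-0.2,-0.2,-0.2,-0.2,-0.2,-0.2,-0.2,-0.12,0,0]
}}

```text
time: 8.2
ee_pos: [0.5792, 0.0191, 0.2548]
eef_rot: [0.997, -0.071, 0.001, 0.0]
ft_force: [0.6, -0.3, -0.1]
width: 0.065
grip_force: 0.0
```

```bash
cat >> h.py <<'E'
def bars(name,ext=False):
    im,W=cloud(name); H,S,V=cv2.split(cv2.cvtColor(im,cv2.COLOR_RGB2HSV)); z=W[...,2]
    print("bars",name); rects(im,W,(S<35)&(V>110)&(z>.033)&(z<.055),300)
    return im,W
def lid(im,W):
    m=(W[...,0]>.6)&(W[...,0]<.8)&(W[...,1]>-.3)&(W[...,1]<-.13)&(W[...,2]>.085)&(W[...,2]<.2)
    p=W[m]; c=p.mean(0); u,s,v=np.linalg.svd(p-c,full_matrices=False); n=v[2]
    print("lid n",len(p),"angle deg",round(float(np.degrees(np.arccos(abs(n[2])))),1))
E
python3 - <<'E'
from h import *
st(); bars("wrist"); im,W=bars("top"); lid(im,W)
E
```

```text
t 8.2 p [0.5792 0.0191 0.2548] closeaxis 81.85 F [ 0.61 -0.28 -0.12] w 0.065 g 0.0 q [ 0.23  0.24 -0.41  1.52  0.1   1.4  -1.9 ]
bars wrist
[ 267   70   36  104 3465] c [621.2 -22.6] size [ 39.2 118.7] long@ -8.2 z [0.038 0.039 0.04 ]
[ 181   87   68  105 3384] c [612.5  60.2] size [ 40.4 119.1] long@ 12.7 z [0.038 0.039 0.04 ]
[379  87  61  17 384] c [ 637.6 -161.1] size [16.8 66.6] long@ -89.4 z [0.053 0.054 0.055]
[   0  197   86   37 1254] c [558.7 292.1] size [ 37.4 113.8] long@ -87.7 z [0.042 0.044 0.045]
[359 197  36  49 956] c [ 483.  -126.8] size [39.8 60.1] long@ 11.1 z [0.038 0.039 0.04 ]
bars top
[ 149  174   55   60 2529] c [486.4 323.2] size [157.1 187.7] long@ -6.0 z [0.042 0.045 0.049]
[441 288  63  12 548] c [ 205.6 -597.3] size [ 31.4 196.6] long@ 89.6 z [0.037 0.041 0.045]
lid n 668 angle deg 56.5
```

Request:
{"name": "step_arm", "arguments": {
  "delta_pos": [
    [0.84,-0.84,0],
    [0.84,-0.83,0],
    [0,0,-1],
    [0,0,-1],
    [0,0,-1],
    [0,0,-1],
    [0,0,-1],
    [0,0,-1],
    [0,0,-1],
    [0,0,-1],
    [0,0,-0.8],
    [0,0,0]
  ],
  "turn": [0,0,0,0,0,0,0,0,0,0,0,0]
}}

```text
time: 9.5
ee_pos: [0.6191, -0.0241, 0.0305]
eef_rot: [0.997, -0.072, -0.003, 0.0]
ft_force: [-0.3, -0.0, 0.0]
width: 0.0654
grip_force: 0.0
```

Request:
{"name": "step_arm", "arguments": {
  "delta_pos": [
    [0,0,-0.5],
    [0,0,-0.5],
    [0,0,0],
    [0,0,0]
  ],
  "turn": [0,0,0,0]
}}

```text
time: 9.9
ee_pos: [0.621, -0.0227, 0.0087]
eef_rot: [0.997, -0.072, -0.0, 0.0]
ft_force: [0.3, -0.3, -0.3]
width: 0.0654
grip_force: 0.0
```

Request:
{"name": "step_arm", "arguments": {
  "delta_pos": [
    [0,0,0],
    [0,0,0],
    [0,0,0],
    [0,0,0],
    [0,0,0],
    [0,0,0],
    [0,0,0]
  ],
  "turn": [0,0,0,0,0,0,0],
  "grip": 1,
  "newtons": 40
}}

```text
time: 10.6
ee_pos: [0.6211, -0.0227, 0.0088]
eef_rot: [0.997, -0.072, 0.0, 0.0]
ft_force: [-0.5, -0.4, 2.9]
width: 0.0395
grip_force: 40.0
```

Request:
{"name": "step_arm", "arguments": {
  "delta_pos": [
    [0,0,0.5],
    [0,0,0.8],
    [0,0,0.8],
    [0,0,0.8],
    [0,0,0.6],
    [0,0,0.5],
    [0,0,0],
    [0,0,0],
    [0,0,0],
    [0,0,0],
    [0,0,0],
    [0,0,0]
  ],
  "turn": [0,0,0,0,0,0,0,0,0,0,0,0]
}}

```text
time: 11.8
ee_pos: [0.6208, -0.0227, 0.1082]
eef_rot: [0.997, -0.072, -0.0, 0.0]
ft_force: [-0.5, 0.1, -3.6]
width: 0.0399
grip_force: 40.0
```

Run:
```python
from h import *
st(); im,W=bars("wrist"); bars("top")
```

```text
t 11.8 p [ 0.6208 -0.0227  0.1082] closeaxis 81.78 F [-0.49  0.09 -3.63] w 0.0399 g 40.0 q [ 0.25  0.43 -0.37  1.59  0.17  1.15 -1.87]
bars wrist
[  92  143   93  103 3981] c [629.6  64. ] size [40.  84.7] long@ 13.4 z [0.038 0.039 0.04 ]
[ 399  146  100   29 1034] c [ 637.4 -160.2] size [18.9 67.9] long@ -88.6 z [0.053 0.054 0.055]
bars top
[ 149  174   55   60 2528] c [486.4 323.7] size [157.7 187.5] long@ -6.0 z [0.042 0.045 0.049]
[441 288  63  12 564] c [ 205.8 -596.6] size [ 32.6 195.7] long@ -89.9 z [0.037 0.041 0.046]
```

Run:
```python
from h import *
f=[]
for i in range(8):
    camera("wrist"); s=read_state(); f.append([s["ft_force"][2],s["joint_torque"][1],s["torque"][0],s["torque"][1]])
print(np.round(f,2)); print(np.mean(f,0))
```

```text
[[-4.830e+00 -6.697e+01  4.000e-02  5.000e-02]
 [-3.490e+00 -6.699e+01  8.000e-02  3.000e-02]
 [-3.640e+00 -6.700e+01  6.000e-02  3.000e-02]
 [-4.440e+00 -6.702e+01  5.000e-02  6.000e-02]
 [-4.240e+00 -6.703e+01  8.000e-02  4.000e-02]
 [-4.700e+00 -6.704e+01  4.000e-02 -0.000e+00]
 [-3.870e+00 -6.705e+01  3.000e-02  3.000e-02]
 [-4.190e+00 -6.705e+01  3.000e-02 -1.000e-02]]
[-4.17353135e+00 -6.70184693e+01  5.07704181e-02  2.79169632e-02]
```

B weighs about 4.2 N, so it is the solid bar (hollow would be at most 2.3 N). I take it to the scale with a half turn for wrist range, pausing midway to measure the fence.

Request:
{"name": "step_arm", "arguments": {
  "delta_pos": [
    [0,0,0.8],
    [0,0,0.9],
    [0,0,1],
    [0,0,1],
    [-0.2,0.7,0],
    [-0.3,0.9,0],
    [-0.3,0.9,0],
    [-0.3,0.9,0],
    [-0.3,0.9,0],
    [-0.3,0.9,0],
    [-0.3,0.9,0],
    [-0.3,0.9,0]
  ],
  "turn": [0,0,0,0,0.9,0.9,0.9,0.9,0.9,0.9,0.9,0.9],
  "newtons": 50
}}

```text
time: 13.5
ee_pos: [0.5631, 0.1531, 0.2012]
eef_rot: [0.935, 0.355, 0.0, 0.0]
ft_force: [0.3, -0.3, -5.0]
width: 0.04
grip_force: 50.0
```

Request:
{"name": "step_arm", "arguments": {
  "delta_pos": [
    [-0.3,0.9,0],
    [-0.3,0.9,0],
    [-0.3,0.9,0],
    [-0.3,0.9,0],
    [-0.1,0.7,0],
    [0,0.3,0],
    [0,0,0],
    [0,0,0],
    [0,0,0]
  ],
  "turn": [0.9,0.9,0.9,0.9,0.9,0.9,0.5,0,0]
}}

```text
time: 14.4
ee_pos: [0.5311, 0.267, 0.2011]
eef_rot: [0.756, 0.654, 0.0, 0.0]
ft_force: [0.2, 1.2, -5.5]
width: 0.04
grip_force: 50.0
```

Run:
```python
from h import *
st(); im,W=cloud("wrist"); save("pics/w3.png",im,1.3); np.savez("w3.npz",im=im,W=W)
H,S,V=cv2.split(cv2.cvtColor(im,cv2.COLOR_RGB2HSV)); z=W[...,2]
m=(S>100)&(H>100)&(H<125)&(z>.066)&(z<.085)
rects(im,W,m,150)
bars("wrist")
f=[]
for i in range(4):
    camera("wrist"); f.append(read_state()["ft_force"])
print(np.mean(f,0))
```

```text
t 14.4 p [0.5311 0.267  0.2011] closeaxis 171.71 F [ 0.17  1.17 -5.53] w 0.04 g 50.0 q [ 0.05  0.37 -0.75  1.54  0.26  1.33 -0.87]
[454   0  58  10 279] c [741.9 389.8] size [ 7.  48.8] long@ -8.3 z [0.067 0.073 0.083]
[ 101   30  198   94 5030] c [510.4 385.8] size [ 69.8 180.9] long@ -26.8 z [0.073 0.074 0.075]
bars wrist
[   94    45   185   161 18636] c [475.7 324.6] size [156.9 170. ] long@ -6.0 z [0.043 0.044 0.045]
[ 0.25430076 -0.2901535  -4.03747317]
```

View pics/w3.png

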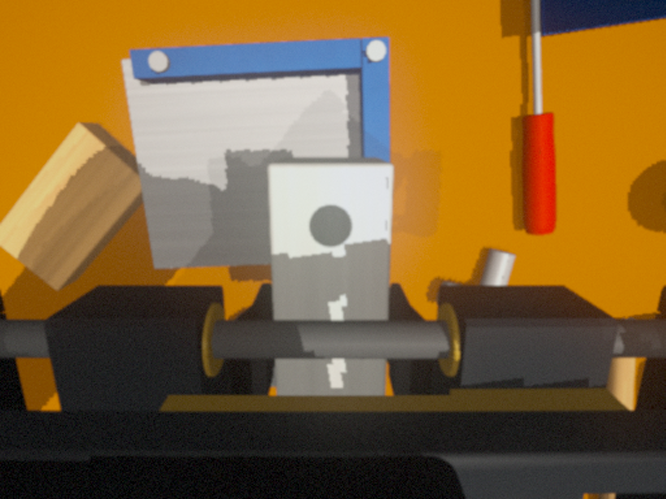

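The wrist view shows the fence: side rail across (250,60), end rail at (375,110), corner near (362,72). The bar is held at (330,250). Now I fit the corner.

Run:
```python
from h import *
d=np.load("w3.npz"); im,W=d["im"],d["W"]
H,S,V=cv2.split(cv2.cvtColor(im,cv2.COLOR_RGB2HSV)); z=W[...,2]
m=(S>100)&(H>100)&(H<125)&(z>.066)&(z<.085)&(W[...,0]<.65)
P=W[m][:,:2]
for a in np.radians([-5,-5.5,-6,-6.5,-7]):
    R=np.array([[np.cos(a),np.sin(a)],[-np.sin(a),np.cos(a)]]); Q=P@R.T
    # side rail
    x=Q[:,0]; y=Q[:,1]; xmax=np.percentile(x,99.7); ymax=np.percentile(y,99.7)
    s=Q[x<xmax-.03]; e=Q[y<ymax-.03]
    b=np.arange(s[:,0].min()+.01,s[:,0].max()-.005,.008)
    lo=[np.percentile(s[(s[:,0]>t)&(s[:,0]<t+.008),1],3) for t in b]; hi=[np.percentile(s[(s[:,0]>t)&(s[:,0]<t+.008),1],97) for t in b]
    sl=np.polyfit(b,lo,1)[0]; sh=np.polyfit(b,hi,1)[0]
    c=np.array([np.percentile(e[:,0],3),np.median(lo)])
    print(round(np.degrees(a),1),"slopes",round(sl,4),round(sh,4),"thick",round(np.median(hi)-np.median(lo),4),"endthick",round(np.percentile(e[:,0],97)-np.percentile(e[:,0],3),4),"corner",np.round(c@R,4), "xmax corner",np.round(np.array([xmax-.018,ymax-.018])@R,4),"home",np.round((c+[-.06,-.02])@R,4))
```

```text
-5.0 slopes -0.0155 -0.0136 thick 0.0157 endthick 0.0159 corner [0.5664 0.3781] xmax corner [0.5646 0.3768] home [0.5049 0.3634]
-5.5 slopes -0.0067 -0.0039 thick 0.0158 endthick 0.0159 corner [0.5667 0.3774] xmax corner [0.5647 0.3758] home [0.505  0.3632]
-6.0 slopes 0.0018 0.0048 thick 0.0158 endthick 0.016 corner [0.5669 0.3767] xmax corner [0.5649 0.3753] home [0.5051 0.3631]
-6.5 slopes 0.0107 0.014 thick 0.0158 endthick 0.0159 corner [0.5672 0.3759] xmax corner [0.5651 0.3751] home [0.5054 0.3628]
-7.0 slopes 0.0192 0.023 thick 0.0156 endthick 0.0158 corner [0.5676 0.3753] xmax corner [0.5654 0.375 ] home [0.5056 0.3628]
```

Request:
{"name": "step_arm", "arguments": {
  "delta_pos": [
    [-0.17,0.27,0],
    [-0.17,0.27,0],
    [-0.17,0.27,0],
    [-0.17,0.27,0],
    [-0.17,0.27,0],
    [-0.17,0.27,0],
    [-0.17,0.26,0],
    [-0.17,0.26,0],
    [-0.17,0.26,0],
    [-0.16,0.26,0],
    [0,0,0]
  ],
  "turn": [1,1,1,1,1,1,1,1,1,1,1]
}}

```text
time: 15.8
ee_pos: [0.4879, 0.3349, 0.2013]
eef_rot: [0.192, 0.981, 0.0, -0.0]
ft_force: [-1.4, -0.6, -4.6]
width: 0.0398
grip_force: 50.0
```

Request:
{"name": "step_arm", "arguments": {
  "delta_pos": [
    [0,0,0],
    [0,0,0],
    [0,0,0],
    [0,0,-0.6],
    [0,0,-1],
    [0,0,-1],
    [0,0,-0.8],
    [0,0,-0.8],
    [0,0,-0.6],
    [0,0,0],
    [0,0,0]
  ],
  "turn": [1,1,0.45,0,0,0,0,0,0,0,0]
}}

```text
time: 16.9
ee_pos: [0.4887, 0.334, 0.0812]
eef_rot: [0.05, 0.999, 0.0, -0.0]
ft_force: [-0.6, 0.7, -4.5]
width: 0.0392
grip_force: 50.0
```

Run:
```python
from h import *
st(); im,W=cloud("side"); save("pics/s4.png",im[215:290,195:300],5.5)
im,W=cloud("wrist"); z=W[...,2]; H,S,V=cv2.split(cv2.cvtColor(im,cv2.COLOR_RGB2HSV))
rects(im,W,(S<40)&(V>60)&(z>.075)&(z<.13),300)
```

```text
t 16.9 p [0.4887 0.334  0.0812] closeaxis 84.29 F [-0.57  0.68 -4.46] w 0.0392 g 50.0 q [ 0.08  0.58 -0.99  1.67  0.52  1.17  0.43]
[  182   121   146   125 12094] c [453.3 338.3] size [54.9 63.1] long@ 84.1 z [0.103 0.112 0.113]
[355 121  26  24 477] c [437.8 398.3] size [11.6 12.3] long@ 52.3 z [0.077 0.079 0.08 ]
[ 203  276  112   28 2646] c [498.8 335.7] size [26.1 45.2] long@ 89.2 z [0.111 0.112 0.129]
```

View pics/s4.png

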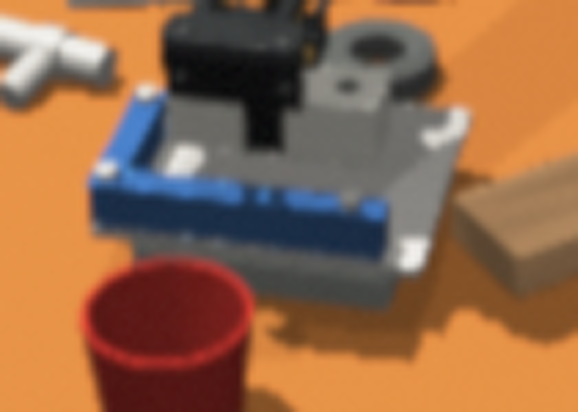

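The side crop shows the bar above the platform, clear of the rails. I lower it, then slide it towards the end rail.

Request:
{"name": "step_arm", "arguments": {
  "delta_pos": [
    [0,0,-0.5],
    [0,0,-0.4],
    [0,0,-0.2],
    [0,0,-0.1],
    [0,0,-0.05],
    [0,0,0],
    [0,0,0]
  ],
  "turn": [0,0,0,0,0,0,0]
}}

```text
time: 17.7
ee_pos: [0.4888, 0.3339, 0.0502]
eef_rot: [0.049, 0.999, 0.0, 0.0]
ft_force: [-1.6, -2.4, 0.6]
width: 0.0398
grip_force: 50.0
```

Request:
{"name": "step_arm", "arguments": {
  "delta_pos": [
    [0.1,-0.01,0],
    [0.1,-0.01,0],
    [0.1,-0.01,0],
    [0.1,-0.01,0],
    [0,0,0]
  ],
  "turn": [0,0,0,0,0]
}}

```text
time: 18.2
ee_pos: [0.4993, 0.333, 0.05]
eef_rot: [0.05, 0.999, 0.0, 0.0]
ft_force: [-0.7, 0.7, 0.2]
width: 0.0395
grip_force: 50.0
```

Request:
{"name": "step_arm", "arguments": {
  "delta_pos": [
    [0.04,0,0],
    [0.04,0,0],
    [0,0,0],
    [0,0,0]
  ],
  "turn": [0,0,0,0]
}}

```text
time: 18.6
ee_pos: [0.5007, 0.3328, 0.0499]
eef_rot: [0.049, 0.999, 0.0, 0.0]
ft_force: [-2.4, 0.3, 0.4]
width: 0.0396
grip_force: 50.0
```

Request:
{"name": "step_arm", "arguments": {
  "delta_pos": [
    [0.04,0,0],
    [0.04,0,0],
    [0,0,0]
  ],
  "turn": [0,0,0]
}}

```text
time: 18.9
ee_pos: [0.5029, 0.3327, 0.0498]
eef_rot: [0.05, 0.999, 0.0, 0.0]
ft_force: [-2.3, 0.5, 0.4]
width: 0.0397
grip_force: 50.0
```

Request:
{"name": "step_arm", "arguments": {
  "delta_pos": [
    [0.04,0,0],
    [0.04,0,0],
    [0,0,0]
  ],
  "turn": [0,0,0]
}}

```text
time: 19.2
ee_pos: [0.5046, 0.3328, 0.0497]
eef_rot: [0.05, 0.999, -0.0, -0.0]
ft_force: [-4.6, 1.3, 0.8]
width: 0.0397
grip_force: 50.0
```

Request:
{"name": "step_arm", "arguments": {
  "delta_pos": [
    [0.04,0,0],
    [0.04,0,0],
    [0,0,0]
  ],
  "turn": [0,0,0]
}}

```text
time: 19.5
ee_pos: [0.5046, 0.3328, 0.0491]
eef_rot: [0.049, 0.999, -0.001, -0.002]
ft_force: [-11.5, -0.9, 1.1]
width: 0.0392
grip_force: 50.0
```

Run:
```python
from h import *
st(); im,W=cloud("wrist"); z=W[...,2]; H,S,V=cv2.split(cv2.cvtColor(im,cv2.COLOR_RGB2HSV))
rects(im,W,(S<40)&(V>60)&(z>.065)&(z<.1),300)
```

```text
t 19.5 p [0.5046 0.3328 0.0491] closeaxis 84.38 F [-11.53  -0.94   1.14] w 0.0392 g 50.0 q [ 0.05  0.64 -0.95  1.66  0.56  1.14  0.43]
[378  85  34  30 805] c [437.7 400. ] size [12.  15.4] long@ 86.8 z [0.071 0.074 0.075]
[  205   123   101   123 11388] c [468.9 336.2] size [48.2 55.1] long@ -4.8 z [0.078 0.079 0.08 ]
[ 193  276  125   28 2845] c [512.2 332.7] size [25.9 49.1] long@ 84.6 z [0.078 0.079 0.097]
```

End contact (11 N). I release, go round to the free side, and push it home against the side rail.

Request:
{"name": "step_arm", "arguments": {
  "delta_pos": [
    [-0.04,0,0],
    [0,0,0],
    [0,0,0],
    [0,0,0.4],
    [0,0,0.8],
    [0,0,0.8],
    [0,0,0.5],
    [0,0,0]
  ],
  "turn": [0,0,0,0,0,0,0,0],
  "grip": 0.37
}}

```text
time: 20.35
ee_pos: [0.5067, 0.3335, 0.1145]
eef_rot: [0.05, 0.999, 0.001, 0.001]
ft_force: [0.6, -1.2, -0.6]
width: 0.055
grip_force: 0.0
```

Request:
{"name": "step_arm", "arguments": {
  "delta_pos": [
    [-0.06,-0.65,0],
    [-0.06,-0.65,0],
    [-0.06,-0.6,0],
    [0,0,0],
    [0,0,0],
    [0,0,-0.5],
    [0,0,-0.7],
    [0,0,-0.6],
    [0,0,-0.4],
    [0,0,0],
    [0,0,0]
  ],
  "turn": [0,0,0,0,0,0,0,0,0,0,0],
  "grip": 1,
  "newtons": 30
}}

```text
time: 21.45
ee_pos: [0.5011, 0.2856, 0.0572]
eef_rot: [0.049, 0.999, 0.0, -0.0]
ft_force: [-0.8, 0.2, -0.2]
width: 0.0004
grip_force: 0.0
```

Run:
```python
from h import *
st(); im,W=cloud("top"); save("pics/t5.png",im[165:245,135:225],6); 
im,W=cloud("wrist"); z=W[...,2]; H,S,V=cv2.split(cv2.cvtColor(im,cv2.COLOR_RGB2HSV))
rects(im,W,(S<40)&(V>60)&(z>.065)&(z<.1),300)
```

```text
t 21.45 p [0.5011 0.2856 0.0572] closeaxis 84.35 F [-0.78  0.16 -0.22] w 0.0004 g 0.0 q [ 0.17  0.58 -0.97  1.73  0.53  1.12  0.5 ]
[476  84  33  28 748] c [437.8 399.1] size [11.9 14.7] long@ 84.0 z [0.072 0.075 0.076]
[ 307  120  102  126 9695] c [470.9 336.2] size [40.2 58.3] long@ -5.6 z [0.076 0.08  0.081]
```

View pics/t5.png

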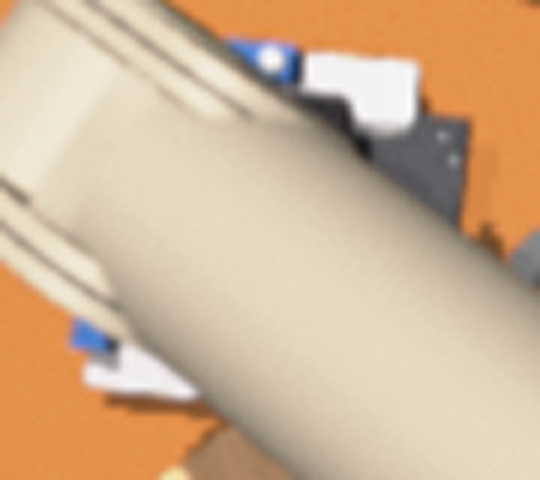

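The top camera's view is blocked by the arm; the wrist camera gives the bar at (0.502, 0.333) at yaw -5.6°, which leaves about 29 mm to the side rail. Pushing gently.

Request:
{"name": "step_arm", "arguments": {
  "delta_pos": [
    [0.02,0.2,0],
    [0.02,0.2,0],
    [0.02,0.2,0],
    [0.02,0.2,0],
    [0.02,0.2,0],
    [0.02,0.2,0],
    [0.02,0.2,0],
    [0,0,0],
    [0,0,0]
  ],
  "turn": [0,0,0,0,0,0,0,0,0]
}}

```text
time: 22.45
ee_pos: [0.5046, 0.3203, 0.0572]
eef_rot: [0.049, 0.999, -0.0, -0.0]
ft_force: [-0.7, -3.3, 0.8]
width: 0.0008
grip_force: 1.6
```

Request:
{"name": "step_arm", "arguments": {
  "delta_pos": [
    [0,0.06,0],
    [0.01,0.06,0],
    [0,0,0]
  ],
  "turn": [0,0,0]
}}

```text
time: 22.75
ee_pos: [0.505, 0.3233, 0.0574]
eef_rot: [0.05, 0.999, -0.0, 0.0]
ft_force: [-0.4, -3.7, 2.1]
width: 0.0003
grip_force: 2.2
```

Request:
{"name": "step_arm", "arguments": {
  "delta_pos": [
    [0,0.04,0],
    [0,0.04,0],
    [0,0,0]
  ],
  "turn": [0,0,0]
}}

```text
time: 23.05
ee_pos: [0.5051, 0.3254, 0.0574]
eef_rot: [0.049, 0.999, 0.0, 0.0]
ft_force: [0.5, -3.8, 1.8]
width: 0.0004
grip_force: 2.1
```

Request:
{"name": "step_arm", "arguments": {
  "delta_pos": [
    [0,0.04,0],
    [0,0.04,0],
    [0,0,0]
  ],
  "turn": [0,0,0]
}}

```text
time: 23.35
ee_pos: [0.505, 0.3275, 0.0574]
eef_rot: [0.049, 0.999, 0.0, 0.0]
ft_force: [0.3, -3.8, 1.6]
width: 0.0004
grip_force: 2.1
```

Request:
{"name": "step_arm", "arguments": {
  "delta_pos": [
    [0,0.04,0],
    [0,0.04,0],
    [0,0,0]
  ],
  "turn": [0,0,0]
}}

```text
time: 23.65
ee_pos: [0.5049, 0.3295, 0.0574]
eef_rot: [0.049, 0.999, 0.0, 0.0]
ft_force: [-0.0, -3.5, 2.1]
width: 0.0008
grip_force: 2.1
```

Run:
```python
from h import *
st(); 
im,W=cloud("wrist"); z=W[...,2]; H,S,V=cv2.split(cv2.cvtColor(im,cv2.COLOR_RGB2HSV)); save("pics/w6.png",im,1.2)
rects(im,W,(S<40)&(V>60)&(z>.065)&(z<.1),300)
```

```text
t 23.65 p [0.5049 0.3295 0.0574] closeaxis 84.34 F [-0.03 -3.52  2.06] w 0.0008 g 2.1 q [ 0.07  0.63 -0.95  1.66  0.55  1.15  0.44]
[378  84  32  30 724] c [437.7 399.9] size [12.5 15.7] long@ 88.1 z [0.07  0.074 0.075]
[ 273  120   96   99 8975] c [468.4 365. ] size [44.1 48.9] long@ -5.8 z [0.077 0.079 0.081]
```

View pics/w6.png

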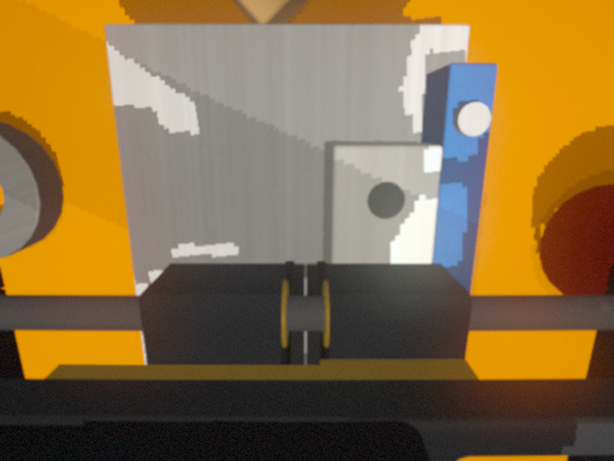

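Wrist view (right is +y): the bar at (385,205) is close against the blue rail at (440,200). A little more until contact.

Request:
{"name": "step_arm", "arguments": {
  "delta_pos": [
    [0,0.04,0],
    [0,0.04,0],
    [0,0,0]
  ],
  "turn": [0,0,0]
}}

```text
time: 24.0
ee_pos: [0.5049, 0.3315, 0.0574]
eef_rot: [0.049, 0.999, 0.0, 0.0]
ft_force: [-0.7, -4.5, 1.6]
width: 0.0003
grip_force: 2.1
```

Request:
{"name": "step_arm", "arguments": {
  "delta_pos": [
    [0,0.04,0],
    [0,0,0]
  ],
  "turn": [0,0]
}}

```text
time: 24.2
ee_pos: [0.5049, 0.3325, 0.0573]
eef_rot: [0.049, 0.999, 0.0, -0.0]
ft_force: [-0.0, -4.0, 1.3]
width: 0.0005
grip_force: 2.1
```

Request:
{"name": "step_arm", "arguments": {
  "delta_pos": [
    [0,0.04,0],
    [0,0,0]
  ],
  "turn": [0,0]
}}

```text
time: 24.4
ee_pos: [0.5049, 0.3329, 0.0571]
eef_rot: [0.05, 0.999, -0.0, -0.0]
ft_force: [0.4, -5.8, 1.8]
width: 0.0003
grip_force: 3.0
```

Request:
{"name": "step_arm", "arguments": {
  "delta_pos": [
    [0,0.04,0],
    [0,0.04,0],
    [0,0,0]
  ],
  "turn": [0,0,0]
}}

```text
time: 24.7
ee_pos: [0.5049, 0.333, 0.0565]
eef_rot: [0.05, 0.999, -0.002, -0.001]
ft_force: [-2.0, -11.8, 3.2]
width: 0.0006
grip_force: 5.9
```

Request:
{"name": "step_arm", "arguments": {
  "delta_pos": [
    [0,0.02,0],
    [0,0,0],
    [0,0,0]
  ],
  "turn": [0,0,0]
}}

```text
time: 25.0
ee_pos: [0.5049, 0.333, 0.0564]
eef_rot: [0.05, 0.999, -0.002, -0.001]
ft_force: [-1.4, -12.8, 3.1]
width: 0.0007
grip_force: 6.6
```

Request:
{"name": "step_arm", "arguments": {
  "delta_pos": [
    [0,-0.1,0],
    [-0.02,-0.3,0],
    [0,0,0.7],
    [0,0,0.8],
    [0,0,0.7],
    [-0.86,0.42,0],
    [-0.86,0.42,0],
    [-0.86,0.42,0],
    [-0.86,0.42,0],
    [0,0,0]
  ],
  "turn": [0,0,0,0,0,0,0,0,0,0]
}}

```text
time: 26.0
ee_pos: [0.4151, 0.3706, 0.1139]
eef_rot: [0.047, 0.999, 0.001, 0.0]
ft_force: [-0.7, 0.6, -0.1]
width: 0.0005
grip_force: 0.0
```

Request:
{"name": "step_arm", "arguments": {
  "delta_pos": [
    [0,0,0],
    [0,0,-0.7],
    [0,0,-0.8],
    [0,0,-0.5],
    [0,0,-0.1],
    [0,0,0]
  ],
  "turn": [0,0,0,0,0,0]
}}

```text
time: 26.6
ee_pos: [0.4185, 0.3677, 0.0595]
eef_rot: [0.05, 0.999, -0.0, -0.0]
ft_force: [0.3, 0.8, 1.0]
width: 0.0006
grip_force: 0.0
```

Request:
{"name": "step_arm", "arguments": {
  "delta_pos": [
    [0.15,-0.015,0],
    [0.15,-0.015,0],
    [0.1,-0.01,0],
    [0.1,-0.01,0],
    [0,0,0],
    [0,0,0]
  ],
  "turn": [0,0,0,0,0,0]
}}

```text
time: 27.2
ee_pos: [0.4309, 0.3666, 0.0599]
eef_rot: [0.049, 0.999, 0.0, -0.0]
ft_force: [0.3, 0.2, -0.5]
width: 0.0002
grip_force: 0.0
```

Request:
{"name": "step_arm", "arguments": {
  "delta_pos": [
    [0.04,-0.005,0],
    [0.04,-0.005,0],
    [0,0,0]
  ],
  "turn": [0,0,0]
}}

```text
time: 27.5
ee_pos: [0.4331, 0.3663, 0.0598]
eef_rot: [0.05, 0.999, 0.0, 0.0]
ft_force: [0.5, -0.6, 0.2]
width: 0.0004
grip_force: 0.0
```

Request:
{"name": "step_arm", "arguments": {
  "delta_pos": [
    [0.04,-0.005,0],
    [0.04,-0.005,0],
    [0,0,0]
  ],
  "turn": [0,0,0]
}}

```text
time: 27.8
ee_pos: [0.4344, 0.3661, 0.0597]
eef_rot: [0.049, 0.999, -0.0, -0.0]
ft_force: [-2.6, -0.2, -0.3]
width: 0.0006
grip_force: 1.5
```

Request:
{"name": "step_arm", "arguments": {
  "delta_pos": [
    [0.04,-0.005,0],
    [0,0,0]
  ],
  "turn": [0,0]
}}

```text
time: 28.0
ee_pos: [0.4346, 0.3662, 0.0595]
eef_rot: [0.049, 0.999, -0.0, -0.001]
ft_force: [-7.3, -0.4, 0.9]
width: 0.0003
grip_force: 3.1
```

The solid bar is tight in both directions. I back off and go to bar A.

Request:
{"name": "step_arm", "arguments": {
  "delta_pos": [
    [-0.4,0.04,0],
    [0,0,0.6],
    [0,0,0.9],
    [0,0,1],
    [0,0,1],
    [0,0,1],
    [0,0,1],
    [0,0,1],
    [0,0,1]
  ],
  "turn": [0,0,0,0,0,0,0,0,0],
  "grip": 0.25
}}

```text
time: 28.9
ee_pos: [0.426, 0.367, 0.2498]
eef_rot: [0.049, 0.999, 0.0, 0.001]
ft_force: [-0.5, -0.1, -0.7]
width: 0.0617
grip_force: 0.0
```

Request:
{"name": "step_arm", "arguments": {
  "delta_pos": [
    [0.8,-0.96,0],
    [0.8,-0.96,0],
    [0.8,-0.96,0],
    [0.8,-0.96,0],
    [0.8,-0.96,0],
    [0.8,-0.96,0],
    [0.8,-0.96,0],
    [0.8,-0.96,0],
    [0.8,-0.96,0],
    [0.8,-0.96,0],
    [0.8,-0.96,0],
    [0.8,-0.96,0]
  ],
  "turn": [0.25,0.25,0.25,0.25,0.25,0.25,0.25,0.25,0.25,0.25,0.18,0]
}}

```text
time: 30.1
ee_pos: [0.6668, 0.0775, 0.2489]
eef_rot: [-0.111, 0.994, -0.0, 0.001]
ft_force: [0.2, -0.3, 0.2]
width: 0.0651
grip_force: 0.0
```

Run:
```python
from h import *
st(); bars("wrist"); im,W=cloud("top"); lid(im,W)
H,S,V=cv2.split(cv2.cvtColor(im,cv2.COLOR_RGB2HSV)); z=W[...,2]
print("top"); rects(im,W,(S<40)&(V>90)&(z>.030)&(z<.1),200)
save("pics/t7.png",im[110:250,140:330],4)
```

```text
t 30.1 p [0.6668 0.0775 0.2489] closeaxis 102.78 F [ 0.24 -0.29  0.24] w 0.0651 g 0.0 q [ 0.45  0.62 -1.02  1.24  0.51  1.54  1.31]
bars wrist
[ 407    0  105  133 9796] c [504.1 291.7] size [101.5 143.3] long@ -5.6 z [0.039 0.04  0.042]
[ 233   63   34  106 3327] c [613.   60.2] size [ 38.  117.3] long@ 13.1 z [0.038 0.039 0.04 ]
[ 13  85  64  26 443] c [ 639.3 -161.6] size [18. 69.] long@ -88.2 z [0.053 0.054 0.055]
lid n 661 angle deg 56.3
top
[280  61  44  34 528] c [875.3 -64.6] size [ 80.3 161.5] long@ 44.9 z [0.048 0.054 0.087]
[ 323   60   37   31 1019] c [ 891.8 -202.4] size [105.2 115.6] long@ 89.8 z [0.067 0.084 0.088]
[318 131  58  27 316] c [ 661.  -216.3] size [ 65.6 178.5] long@ -78.9 z [0.046 0.056 0.06 ]
[250 145  18  37 215] c [609.   75.9] size [ 31.1 122.4] long@ 25.5 z [0.037 0.04  0.044]
[ 149  174   56   60 2644] c [486.5 323.5] size [157.7 188.1] long@ -6.0 z [0.038 0.042 0.083]
[ 440  268   72   73 1907] c [ 177.4 -595.7] size [198.9 209.3] long@ 0.1 z [0.038 0.073 0.1  ]
```

View pics/t7.png

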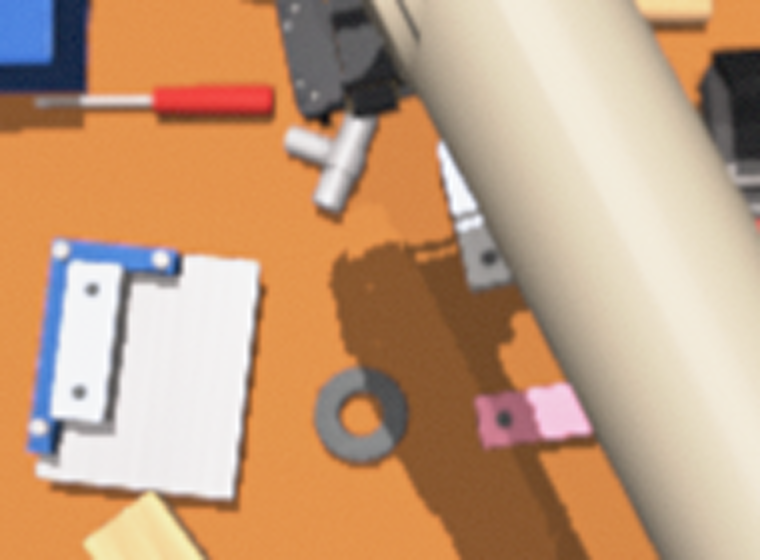

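The top crop shows the solid bar seated in the corner at (90,340). Bar A is unmoved at (0.613, 0.060). Picking A.

Request:
{"name": "step_arm", "arguments": {
  "delta_pos": [
    [-0.72,-0.23,0],
    [-0.72,-0.23,0],
    [-0.71,-0.23,0],
    [0,0,-1],
    [0,0,-1],
    [0,0,-1],
    [0,0,-1],
    [0,0,-1],
    [0,0,-1],
    [0,0,-1],
    [0,0,-1],
    [0,0,0]
  ],
  "turn": [0,0,0,0,0,0,0,0,0,0,0,0]
}}

```text
time: 31.4
ee_pos: [0.6105, 0.0613, 0.0454]
eef_rot: [-0.111, 0.994, -0.0, -0.002]
ft_force: [-0.2, -0.4, -0.1]
width: 0.0654
grip_force: 0.0
```

Request:
{"name": "step_arm", "arguments": {
  "delta_pos": [
    [0,0,-0.6],
    [0,0,-0.5],
    [0,0,-0.5],
    [0,0,0],
    [0,0,0]
  ],
  "turn": [0,0,0,0,0]
}}

```text
time: 31.9
ee_pos: [0.6122, 0.0618, 0.0074]
eef_rot: [-0.111, 0.994, 0.0, -0.0]
ft_force: [-0.0, 0.3, 0.4]
width: 0.0653
grip_force: 0.0
```

Request:
{"name": "step_arm", "arguments": {
  "delta_pos": [
    [0,0,0],
    [0,0,0],
    [0,0,0],
    [0,0,0],
    [0,0,0],
    [0,0,0],
    [0,0,0]
  ],
  "turn": [0,0,0,0,0,0,0],
  "grip": 1,
  "newtons": 40
}}

```text
time: 32.6
ee_pos: [0.6124, 0.0615, 0.0076]
eef_rot: [-0.111, 0.994, -0.0, 0.0]
ft_force: [-0.5, -1.9, 4.6]
width: 0.0399
grip_force: 40.0
```

Request:
{"name": "step_arm", "arguments": {
  "delta_pos": [
    [0,0,0.5],
    [0,0,0.8],
    [0,0,0.8],
    [0,0,0.8],
    [0,0,1],
    [0,0,1],
    [0,0,1],
    [0,0,1],
    [0,0,0.9],
    [0,0,0],
    [0,0,0]
  ],
  "turn": [0,0,0,0,0,0,0,0,0,0,0]
}}

```text
time: 33.7
ee_pos: [0.6121, 0.0619, 0.203]
eef_rot: [-0.111, 0.994, -0.0, 0.0]
ft_force: [0.3, -0.2, -3.0]
width: 0.0397
grip_force: 40.0
```

Run:
```python
from h import *
st()
f=[]
for i in range(6):
    camera("wrist"); f.append(read_state()["ft_force"][2])
print(np.round(f,2),np.mean(f))
im,W=cloud("top"); H,S,V=cv2.split(cv2.cvtColor(im,cv2.COLOR_RGB2HSV)); z=W[...,2]
rects(im,W,(S<40)&(V>90)&(z>.030)&(z<.1)&(W[...,0]<.6),200)
d=np.load("top0.npz"); im,W=d["im"],d["W"]; z=W[...,2]
H,S,V=cv2.split(cv2.cvtColor(im,cv2.COLOR_RGB2HSV))
rects(im,W,(S>80)&(H>45)&(H<85)&(z>.018)&(z<.03),100)
```

```text
t 33.7 p [0.6121 0.0619 0.203 ] closeaxis 102.78 F [ 0.33 -0.19 -3.03] w 0.0397 g 40.0 q [ 0.59  0.53 -1.06  1.48  0.46  1.41  1.31]
[-2.96 -1.97 -2.31 -0.87 -1.42 -2.32] -1.9742842757865924
[ 149  174   56   60 2632] c [486.3 323.2] size [157.2 187.3] long@ -5.6 z [0.038 0.043 0.083]
[ 440  268   72   73 1714] c [ 177.8 -595.4] size [198.4 208.7] long@ -0.0 z [0.038 0.069 0.1  ]
[342 200  11  48 102] c [ 418.1 -204.9] size [ 28.9 150.4] long@ 9.2 z [0.019 0.024 0.029]
```

A weighs about 2 N, so it is hollow. Carrying it to the tray.

Request:
{"name": "step_arm", "arguments": {
  "delta_pos": [
    [-0.43,-0.98,0],
    [-0.43,-0.98,0],
    [-0.43,-0.98,0],
    [-0.43,-0.98,0],
    [-0.43,-0.98,0],
    [-0.43,-0.98,0],
    [-0.43,-0.98,0],
    [-0.43,-0.98,0],
    [-0.43,-0.98,0]
  ],
  "turn": [-0.2,-0.2,-0.2,-0.2,-0.2,-0.2,-0.2,-0.2,-0.2],
  "newtons": 50
}}

```text
time: 34.95
ee_pos: [0.5148, -0.1597, 0.2022]
eef_rot: [-0.003, 1.0, 0.0, -0.0]
ft_force: [0.5, -0.5, -2.6]
width: 0.0396
grip_force: 50.0
```

Request:
{"name": "step_arm", "arguments": {
  "delta_pos": [
    [-0.43,-0.98,0],
    [-0.43,-0.98,0],
    [-0.43,-0.98,0],
    [-0.43,-0.98,0],
    [-0.43,-0.98,0],
    [-0.43,-0.98,0],
    [-0.43,-0.98,0],
    [-0.43,-0.98,0],
    [-0.43,-0.98,0],
    [0,0,0]
  ],
  "turn": [-0.2,0,0,0,0,0,0,0,0,0]
}}

```text
time: 35.95
ee_pos: [0.4162, -0.3832, 0.2016]
eef_rot: [0.012, 1.0, -0.0, -0.001]
ft_force: [-0.2, 0.7, -1.8]
width: 0.0399
grip_force: 50.0
```

Run:
```python
from h import *
st(); im,W=cloud("wrist"); H,S,V=cv2.split(cv2.cvtColor(im,cv2.COLOR_RGB2HSV)); z=W[...,2]
print("held");rects(im,W,(S<40)&(V>60)&(z>.18)&(z<.26),300)
print("green");rects(im,W,(S>80)&(H>45)&(H<85)&(z<.04),300)
for n in ["top"]:
    im,W=cloud(n); H,S,V=cv2.split(cv2.cvtColor(im,cv2.COLOR_RGB2HSV)); z=W[...,2]
    rects(im,W,(S<40)&(V>90)&(z>.030)&(z<.1)&(W[...,0]<.6),200)
```

```text
t 35.95 p [ 0.4162 -0.3832  0.2016] closeaxis 88.68 F [-0.18  0.7  -1.78] w 0.0399 g 50.0 q [ 1.44  0.36 -0.95  1.61  0.3   1.33  1.99]
held
[  206   127   101   119 10986] c [ 381.3 -379.2] size [45.8 50.8] long@ -1.4 z [0.232 0.233 0.234]
[ 198  276  119   28 2725] c [ 423.6 -381.8] size [24.9 47.3] long@ 89.4 z [0.232 0.233 0.25 ]
green
[  200    97   228   143 14498] c [ 417.2 -324.4] size [157.7 238.5] long@ 88.1 z [0.003 0.004 0.015]
[ 149  174   56   60 2651] c [486.6 323.6] size [158.8 188.3] long@ -6.0 z [0.038 0.042 0.083]
[311 193  21  39 500] c [ 455.6 -133.2] size [ 40.2 119.4] long@ 11.7 z [0.037 0.04  0.044]
[259 204  39  17 450] c [455.    1.4] size [ 37.9 117.8] long@ -81.1 z [0.037 0.04  0.044]
[440 268  29  45 560] c [ 222.4 -541.8] size [ 89.3 118.9] long@ 0.0 z [0.037 0.055 0.099]
```

Request:
{"name": "step_arm", "arguments": {
  "delta_pos": [
    [0,0,-1],
    [0,0,-1],
    [0,0,-1],
    [0,0,-1],
    [0,0,-1],
    [0,0,-1],
    [0,0,-0.7],
    [0,0,-0.4],
    [0,0,-0.3],
    [0,0,0],
    [0,0,0]
  ],
  "turn": [0,0,0,0,0,0,0,0,0,0,0]
}}

```text
time: 37.15
ee_pos: [0.4192, -0.3796, 0.0181]
eef_rot: [0.009, 1.0, -0.0, 0.0]
ft_force: [-0.8, 0.8, -1.9]
width: 0.0398
grip_force: 50.0
```

Request:
{"name": "step_arm", "arguments": {
  "delta_pos": [
    [0,0,-0.05],
    [0,0,0],
    [0,0,0]
  ],
  "turn": [0,0,0]
}}

```text
time: 37.45
ee_pos: [0.4188, -0.3795, 0.0164]
eef_rot: [0.009, 1.0, -0.0, 0.0]
ft_force: [0.1, -0.9, -2.7]
width: 0.0398
grip_force: 50.0
```

Request:
{"name": "step_arm", "arguments": {
  "delta_pos": [
    [0,0,-0.08],
    [0,0,-0.06],
    [0,0,0],
    [0,0,0]
  ],
  "turn": [0,0,0,0]
}}

```text
time: 37.85
ee_pos: [0.4187, -0.3794, 0.0126]
eef_rot: [0.009, 1.0, -0.0, -0.0]
ft_force: [-0.8, 0.2, -0.5]
width: 0.0397
grip_force: 50.0
```

Request:
{"name": "step_arm", "arguments": {
  "delta_pos": [
    [0,0,0],
    [0,0,0],
    [0,0,0],
    [0,0,0.5],
    [0,0,1],
    [0,0,1],
    [0,0,1],
    [0,0,1],
    [0,0,1],
    [0,0,1],
    [0,0,1],
    [0,0,1]
  ],
  "turn": [0,0,0,0,0,0,0,0,0,0,0,0],
  "grip": 0.25
}}

```text
time: 39.05
ee_pos: [0.4188, -0.3789, 0.2272]
eef_rot: [0.008, 1.0, -0.0, 0.0]
ft_force: [1.5, -0.1, -0.1]
width: 0.0651
grip_force: 0.0
```

Request:
{"name": "step_arm", "arguments": {
  "delta_pos": [
    [0.32,0.92,0.1],
    [0.32,0.92,0.1],
    [0.32,0.92,0.1],
    [0.32,0.92,0.1],
    [0.32,0.92,0.1],
    [0.32,0.92,0.1],
    [0.32,0.92,0.1],
    [0.32,0.92,0.1],
    [0.32,0.92,0.1],
    [0.32,0.92,0.1],
    [0,0,0],
    [0,0,0]
  ],
  "turn": [0.2,0.2,0.2,0.2,0.2,0.2,0.2,0.2,0.2,0.05,0,0]
}}

```text
time: 40.25
ee_pos: [0.4989, -0.1483, 0.2501]
eef_rot: [-0.103, 0.995, 0.0, -0.0]
ft_force: [0.5, 0.0, 0.4]
width: 0.0651
grip_force: 0.0
```

Run:
```python
from h import *
st(); bars("wrist"); im,W=cloud("side"); save("pics/s8.png",im[140:250,180:320],5)
```

```text
t 40.25 p [ 0.4989 -0.1483  0.2501] closeaxis 101.84 F [0.49 0.04 0.42] w 0.0651 g 0.0 q [ 1.2   0.24 -1.14  1.65  0.22  1.39  1.81]
bars wrist
[  66    0   54  108 4354] c [ 409.3 -349.1] size [ 42.4 114.9] long@ -2.1 z [0.038 0.044 0.046]
[ 257   77   36  104 3381] c [ 452.9 -133.7] size [ 39.4 118.2] long@ 11.2 z [0.038 0.039 0.04 ]
```

View pics/s8.png

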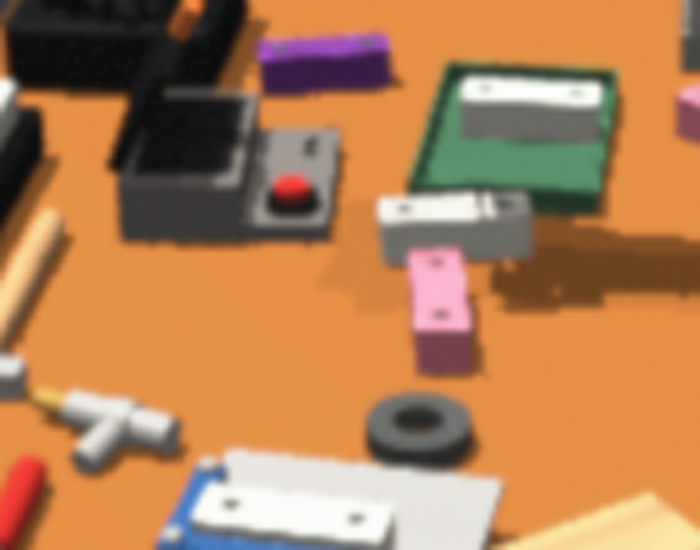

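The side crop shows bar A lying in the tray at (530,105), C at (455,230) and the solid bar in the fence at (290,515). Now picking C.

Request:
{"name": "step_arm", "arguments": {
  "delta_pos": [
    [-0.92,0.29,0],
    [-0.92,0.29,0],
    [0,0,-1],
    [0,0,-1],
    [0,0,-1],
    [0,0,-1],
    [0,0,-1],
    [0,0,-1],
    [0,0,-1],
    [0,0,-1],
    [0,0,0]
  ],
  "turn": [0,0,0,0,0,0,0,0,0,0,0]
}}

```text
time: 41.45
ee_pos: [0.4505, -0.1349, 0.0475]
eef_rot: [-0.102, 0.995, 0.001, -0.002]
ft_force: [0.0, 1.0, -0.2]
width: 0.0655
grip_force: 0.0
```

Request:
{"name": "step_arm", "arguments": {
  "delta_pos": [
    [0,0,-0.6],
    [0,0,-0.6],
    [0,0,-0.46],
    [0,0,0],
    [0,0,0]
  ],
  "turn": [0,0,0,0,0]
}}

```text
time: 41.95
ee_pos: [0.4528, -0.1346, 0.0086]
eef_rot: [-0.102, 0.995, 0.0, -0.0]
ft_force: [0.7, 0.9, 0.3]
width: 0.0654
grip_force: 0.0
```

Request:
{"name": "step_arm", "arguments": {
  "delta_pos": [
    [0,0,0],
    [0,0,0],
    [0,0,0],
    [0,0,0],
    [0,0,0],
    [0,0,0],
    [0,0,0]
  ],
  "turn": [0,0,0,0,0,0,0],
  "grip": 1,
  "newtons": 50
}}

```text
time: 42.65
ee_pos: [0.4528, -0.1348, 0.0088]
eef_rot: [-0.102, 0.995, -0.0, -0.0]
ft_force: [-1.2, 0.8, 5.7]
width: 0.0394
grip_force: 50.0
```

Request:
{"name": "step_arm", "arguments": {
  "delta_pos": [
    [0,0,0.5],
    [0,0,0.8],
    [0,0,0.8],
    [0,0,0.8],
    [0,0,1],
    [0,0,1],
    [0,0,0.9],
    [0,0,0],
    [0,0,0]
  ],
  "turn": [0,0,0,0,0,0,0,0,0]
}}

```text
time: 43.55
ee_pos: [0.4525, -0.135, 0.1536]
eef_rot: [-0.102, 0.995, -0.0, -0.0]
ft_force: [-0.8, 0.6, -2.2]
width: 0.0392
grip_force: 50.0
```

Run:
```python
from h import *
st()
f=[]
for i in range(6):
    camera("wrist"); f.append(read_state()["ft_force"][2])
print(np.mean(f))
im,W=cloud("top"); lid(im,W); H,S,V=cv2.split(cv2.cvtColor(im,cv2.COLOR_RGB2HSV)); z=W[...,2]
rects(im,W,(S<40)&(V>90)&(z>.030)&(z<.1)&(W[...,0]<.6),150)
im,W=cloud("side"); H,S,V=cv2.split(cv2.cvtColor(im,cv2.COLOR_RGB2HSV)); z=W[...,2]
print("side"); rects(im,W,(S<40)&(V>140)&(z>.036)&(z<.06)&(W[...,0]<.6)&(W[...,1]<-.2),20)
```

```text
t 43.55 p [ 0.4525 -0.135   0.1536] closeaxis 101.7 F [-0.77  0.56 -2.15] w 0.0392 g 50.0 q [ 1.29  0.2  -1.17  1.9   0.2   1.18  1.82]
-1.8772436923452371
lid n 666 angle deg 56.4
[ 149  174   56   60 2641] c [486.3 323.8] size [158.3 187.1] long@ -5.6 z [0.038 0.042 0.083]
[259 204  36  17 335] c [454.5   4.4] size [ 37.7 111.2] long@ -81.7 z [0.038 0.041 0.044]
[ 440  268   72   73 1825] c [ 177.6 -597.1] size [199.7 208.8] long@ 0.2 z [0.038 0.071 0.1  ]
side
[331 132   5  15  45] c [ 197.2 -594.3] size [ 19.1 175.2] long@ 89.1 z [0.036 0.038 0.041]
[274 156  26   6  85] c [ 402.1 -345.3] size [ 47.8 109.5] long@ -1.2 z [0.037 0.042 0.046]
```

C weighs about 1.9 N, hollow. A lies at y≈-0.347 in the tray (nudged, but inside). Placing C at y=-0.262.

Request:
{"name": "step_arm", "arguments": {
  "delta_pos": [
    [-0.2,-0.73,0],
    [-0.2,-0.73,0],
    [-0.2,-0.73,0],
    [-0.2,-0.73,0],
    [-0.2,-0.73,0],
    [-0.2,-0.73,0],
    [-0.24,-0.7,0],
    [0,0,0],
    [0,0,0]
  ],
  "turn": [-0.3,-0.3,-0.3,-0.3,-0.3,-0.3,-0.09,0,0]
}}

```text
time: 44.85
ee_pos: [0.4165, -0.2622, 0.1535]
eef_rot: [0.011, 1.0, 0.0, 0.0]
ft_force: [0.1, 0.6, -1.3]
width: 0.0393
grip_force: 50.0
```

Run:
```python
from h import *
st(); im,W=cloud("wrist"); H,S,V=cv2.split(cv2.cvtColor(im,cv2.COLOR_RGB2HSV)); z=W[...,2]
print("held");rects(im,W,(S<40)&(V>60)&(z>.14)&(z<.26),300)
print("in tray");rects(im,W,(S<40)&(V>60)&(z>.03)&(z<.06),300)
print("green");rects(im,W,(S>80)&(H>45)&(H<85)&(z<.04),300)
```

```text
t 44.85 p [ 0.4165 -0.2622  0.1535] closeaxis 88.69 F [ 0.06  0.59 -1.26] w 0.0393 g 50.0 q [ 1.43  0.23 -1.05  1.85  0.21  1.18  1.85]
held
[   97   128   247   177 20439] c [ 397.3 -271.5] size [67.9 82.1] long@ 2.1 z [0.182 0.184 0.241]
[   0  249   53   26 1050] c [ 383.2 -319.1] size [ 8.2 21.3] long@ -76.7 z [0.239 0.24  0.247]
in tray
[ 127  110   58  133 5644] c [ 406.9 -348.7] size [ 40.9 118.8] long@ -1.7 z [0.038 0.044 0.045]
green
[  44   98   90  121 5707] c [ 395.9 -417. ] size [ 61.9 120.8] long@ -1.2 z [0.003 0.004 0.006]
[ 214   99  102   37 1220] c [ 357.  -252.3] size [32.4 93. ] long@ 87.5 z [0.003 0.004 0.025]
[ 182  134   26  111 1000] c [ 430.6 -321. ] size [ 24.6 117.3] long@ -7.4 z [0.003 0.004 0.005]
[301 136  11  81 443] c [ 417.2 -210.4] size [ 7.3 82.5] long@ -2.1 z [0.003 0.004 0.005]
```

Request:
{"name": "step_arm", "arguments": {
  "delta_pos": [
    [0,0,-0.8],
    [0,0,-1],
    [0,0,-1],
    [0,0,-1],
    [0,0,-0.7],
    [0,0,-0.5],
    [0,0,-0.3],
    [0,0,-0.2],
    [0,0,-0.09],
    [0,0,0],
    [0,0,0]
  ],
  "turn": [0,0,0,0,0,0,0,0,0,0,0]
}}

```text
time: 46.0
ee_pos: [0.417, -0.262, 0.0143]
eef_rot: [0.011, 1.0, -0.0, 0.0]
ft_force: [-1.3, 0.1, -3.2]
width: 0.0399
grip_force: 50.0
```

Request:
{"name": "step_arm", "arguments": {
  "delta_pos": [
    [0,0,-0.03],
    [0,0,0]
  ],
  "turn": [0,0]
}}

```text
time: 46.2
ee_pos: [0.417, -0.2621, 0.0138]
eef_rot: [0.011, 1.0, -0.0, 0.0]
ft_force: [-2.0, 0.6, 4.5]
width: 0.0395
grip_force: 50.0
```

Request:
{"name": "step_arm", "arguments": {
  "delta_pos": [
    [0,0,0],
    [0,0,0],
    [0,0,0],
    [0,0,0.4],
    [0,0,0.8],
    [0,0,1],
    [0,0,1],
    [0,0,1],
    [0,0,1],
    [0,0,1],
    [0,0,1],
    [0,0,1]
  ],
  "turn": [0,0,0,0,0,0,0,0,0,0,0,0],
  "grip": 0.37
}}

```text
time: 47.4
ee_pos: [0.4168, -0.2614, 0.2198]
eef_rot: [0.011, 1.0, -0.0, 0.0]
ft_force: [0.4, 0.1, -0.0]
width: 0.0549
grip_force: 0.0
```

Request:
{"name": "step_arm", "arguments": {
  "delta_pos": [
    [0.8,0.1,0.2],
    [0.8,0.1,0.2],
    [0.8,0.1,0.2],
    [0.6,0.1,0.2],
    [0,0,0],
    [0,0,0]
  ],
  "turn": [0,0,0,0,0,0],
  "grip": 1,
  "newtons": 20
}}

```text
time: 48.0
ee_pos: [0.4915, -0.2514, 0.2382]
eef_rot: [0.011, 1.0, 0.0, -0.0]
ft_force: [0.1, 0.0, -0.5]
width: 0.0149
grip_force: 0.0
```

Run:
```python
from h import *
st(); im,W=cloud("wrist"); H,S,V=cv2.split(cv2.cvtColor(im,cv2.COLOR_RGB2HSV)); z=W[...,2]
print("in tray");rects(im,W,(S<40)&(V>60)&(z>.03)&(z<.06),300)
print("green");rects(im,W,(S>80)&(H>45)&(H<85)&(z<.04),300)
im,W=cloud("top"); lid(im,W)
a=np.radians(-5.8); c=np.array([.5675,.3765]); R=np.array([[np.cos(a),np.sin(a)],[-np.sin(a),np.cos(a)]])
q=(W[...,:2]-c)@R.T; z=W[...,2]; H,S,V=cv2.split(cv2.cvtColor(im,cv2.COLOR_RGB2HSV))
m=(S<40)&(V>90)&(z>.068)&(z<.1)&(q[...,0]>-.14)&(q[...,0]<.01)&(q[...,1]>-.05)&(q[...,1]<.005)
rects(im,W,m,100)
p=(q[...,0]>-.16)&(q[...,0]<-.02)&(q[...,1]>-.13)&(q[...,1]<-.06); print("platform z",np.nanmedian(z[p]), "was", np.nanmedian(np.load("top0.npz")["W"][...,2][p]))
save("pics/t9.png",im[110:260,130:440],2.55)
```

```text
t 48.0 p [ 0.4915 -0.2514  0.2382] closeaxis 88.79 F [ 0.12  0.   -0.45] w 0.0149 g 0.0 q [ 1.27  0.33 -1.07  1.59  0.29  1.39  1.73]
in tray
[ 139   34   47  117 4591] c [ 407.3 -349. ] size [ 41.1 120.6] long@ -1.5 z [0.04  0.044 0.045]
[ 224   43   39  114 4186] c [ 417.1 -261.7] size [ 40.1 118.4] long@ -1.5 z [0.043 0.044 0.045]
[237 276  35  27 773] c [ 645.5 -254.4] size [21.1 44.7] long@ -85.7 z [0.035 0.054 0.056]
green
[  92   57   49  101 2799] c [ 421.1 -419.5] size [ 54.4 117.2] long@ 6.1 z [0.003 0.004 0.006]
[193 105  31  39 812] c [ 442.  -306.7] size [37.  46.1] long@ -3.0 z [0.003 0.004 0.005]
lid n 664 angle deg 56.4
[153 175  18  40 529] c [506.9 362.3] size [ 41. 120.] long@ -5.9 z [0.075 0.081 0.085]
platform z 0.041698196798780396 was 0.04525261032268424
```

View pics/t9.png

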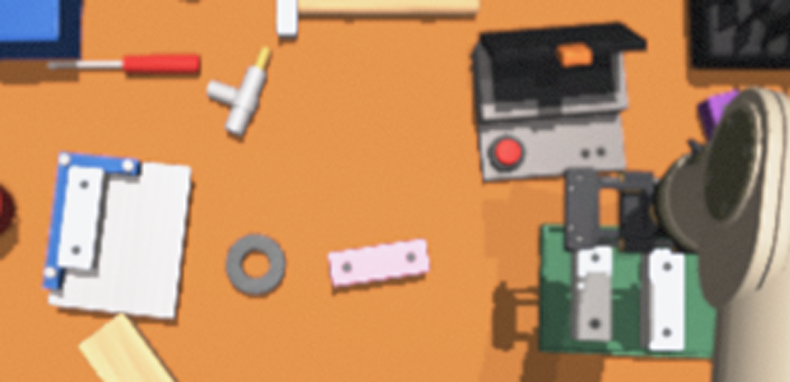

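The top crop shows everything in place: the solid bar in the fence corner (80,215), both hollow bars in the tray (595,295) and (665,300), the lid up, the button at (508,152), and the pink look-alike untouched. Platform sunk about 3.6 mm. Going to the button.

Request:
{"name": "step_arm", "arguments": {
  "delta_pos": [
    [0.77,0.74,0],
    [0.77,0.74,0],
    [0.77,0.74,0],
    [0.77,0.74,0],
    [0.78,0.74,0],
    [0,0,-1],
    [0,0,-1],
    [0,0,-1],
    [0,0,-1],
    [0,0,-1],
    [0,0,-1],
    [0,0,-1]
  ],
  "turn": [0,0,0,0,0,0,0,0,0,0,0,0]
}}

```text
time: 49.3
ee_pos: [0.5873, -0.1603, 0.0623]
eef_rot: [0.012, 1.0, -0.0, -0.0]
ft_force: [-0.1, 0.0, 0.1]
width: 0.0005
grip_force: 0.0
```

Request:
{"name": "step_arm", "arguments": {
  "delta_pos": [
    [0,0,-0.2],
    [0,0,-0.2],
    [0,0,-0.1],
    [0,0,-0.1],
    [0,0,0]
  ],
  "turn": [0,0,0,0,0]
}}

```text
time: 49.8
ee_pos: [0.5884, -0.1594, 0.0486]
eef_rot: [0.011, 1.0, -0.0, 0.0]
ft_force: [0.2, -0.0, -0.3]
width: 0.0007
grip_force: 0.0
```

Request:
{"name": "step_arm", "arguments": {
  "delta_pos": [
    [0,0,-0.1],
    [0,0,-0.06],
    [0,0,0]
  ],
  "turn": [0,0,0]
}}

```text
time: 50.1
ee_pos: [0.5881, -0.1593, 0.0439]
eef_rot: [0.011, 1.0, 0.0, -0.0]
ft_force: [0.5, -0.6, 0.4]
width: 0.0004
grip_force: 0.0
```

Request:
{"name": "step_arm", "arguments": {
  "delta_pos": [
    [0,0,-0.08],
    [0,0,-0.08],
    [0,0,-0.04],
    [0,0,0]
  ],
  "turn": [0,0,0,0]
}}

```text
time: 50.5
ee_pos: [0.5884, -0.1593, 0.0392]
eef_rot: [0.011, 1.0, 0.0, 0.0]
ft_force: [-0.3, 0.1, 3.1]
width: 0.0005
grip_force: 1.6
```

Request:
{"name": "step_arm", "arguments": {
  "delta_pos": [
    [0,0,-0.06],
    [0,0,-0.04],
    [0,0,0]
  ],
  "turn": [0,0,0]
}}

```text
time: 50.8
ee_pos: [0.5884, -0.1593, 0.0367]
eef_rot: [0.011, 1.0, 0.0, 0.0]
ft_force: [-0.5, 0.1, 5.3]
width: 0.0005
grip_force: 2.4
```

Request:
{"name": "step_arm", "arguments": {
  "delta_pos": [
    [0,0,-0.04],
    [0,0,0]
  ],
  "turn": [0,0]
}}

```text
time: 51.0
ee_pos: [0.5884, -0.1593, 0.0364]
eef_rot: [0.011, 1.0, -0.0, 0.0]
ft_force: [-3.7, -0.2, 12.0]
width: 0.0004
grip_force: 5.7
```

Bottomed out (12 N, stalled). I let go, rise, and check.

Request:
{"name": "step_arm", "arguments": {
  "delta_pos": [
    [0,0,0.4],
    [0,0,0.8],
    [0,0,1],
    [0,0,1],
    [0,0,1],
    [0,0,1],
    [0,0,1],
    [-0.5,-0.5,1],
    [-0.5,-0.5,0],
    [-0.5,-0.5,0],
    [-0.5,-0.5,0],
    [0,0,0]
  ],
  "turn": [0,0,0,0,0,0,0,0,0,0,0,0]
}}

```text
time: 52.2
ee_pos: [0.5365, -0.2117, 0.2153]
eef_rot: [0.013, 1.0, -0.0, -0.001]
ft_force: [-0.1, -0.7, -0.2]
width: 0.0003
grip_force: 0.0
```

Request:
{"name": "step_arm", "arguments": {
  "delta_pos": [
    [0,-0.8,0],
    [0,-0.8,0],
    [0,-0.8,0],
    [0,-0.5,0],
    [0,0,0],
    [0,0,0],
    [0,0,0],
    [0,0,0]
  ],
  "turn": [0,0,0,0,0,0,0,0]
}}

```text
time: 53.0
ee_pos: [0.5385, -0.2808, 0.2158]
eef_rot: [0.01, 1.0, 0.0, 0.0]
ft_force: [0.3, -0.3, 0.5]
width: 0.0007
grip_force: 0.0
```

Run:
```python
from h import *
st(); im,W=cloud("wrist"); H,S,V=cv2.split(cv2.cvtColor(im,cv2.COLOR_RGB2HSV)); z=W[...,2]
print("in tray");rects(im,W,(S<40)&(V>60)&(z>.03)&(z<.06)&(W[...,0]<.5),300)
im,W=cloud("top"); lid(im,W)
H,S,V=cv2.split(cv2.cvtColor(im,cv2.COLOR_RGB2HSV)); z=W[...,2]
print("btn");rects(im,W,(S>150)&((H<6)|(H>174))&(z>.015)&(z<.06)&(W[...,1]<0),30)
print("solid");rects(im,W,(S<40)&(V>90)&(z>.068)&(z<.1)&(W[...,1]>.2),100)
```

```text
t 53.0 p [ 0.5385 -0.2808  0.2158] closeaxis 88.81 F [ 0.26 -0.27  0.5 ] w 0.0007 g 0.0 q [ 1.15  0.48 -1.01  1.48  0.41  1.41  1.68]
in tray
[ 158    0   48  107 4560] c [ 416.9 -349.3] size [ 40.6 100.7] long@ -1.7 z [0.042 0.044 0.045]
[ 251    0   42  115 4631] c [ 424.4 -261.5] size [ 39.7 105.3] long@ -1.4 z [0.043 0.044 0.045]
lid n 671 angle deg 56.5
btn
[325 165   9  10  69] c [ 590.7 -158.6] size [25.9 28. ] long@ -6.5 z [0.039 0.043 0.047]
solid
[153 175  18  40 536] c [506.7 362.3] size [ 41.2 119.6] long@ -5.8 z [0.074 0.082 0.085]
```

All in place and the button is up again; handing in.

```bash
python3 -c "
from bench import *
print(close_job())"
```

```text
the job is handed in; nothing more can be done
None
```

The job is handed in: the screen stands at about 57–61°, the solid bar is tight in the fence corner, both hollow bars lie flat in the tray, and the start button was pressed fully and came back up. The judge returned no verdict, so this rests on my last camera check.

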